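# Swing out the folding hook and hang up the headphones

### The arm

A 6-joint arm with a two-finger parallel gripper is mounted at the origin on the work surface; the furniture and walls round the work are solid. World frame = base frame: x ahead of the robot, y to its left, z up, the work surface at z = 0. Lengths are in m, angles in rad, forces in N, time in s.
With the tool pointing down it reaches from about 0.425 to 0.95 m from the base axis. Payload 3.5 kg.
Tool frame: the origin (TCP) lies between the finger pads; the fingertips stand 14 mm ahead of it and the grasp point (between the pads) lies 5 mm behind it; z points along the fingers, y is the direction in which the jaws open and shut (so a half turn about z gives the same grasp; the last joint's range is limited). The gripper opens to 85 mm and grips with 20 to 120 N. Pads are 22 mm wide; open, the fingers measure 114 mm over their backs; the gripper's body (76 mm by 85 mm) begins 54 mm behind the grasp point. The pads swing forward as they close: fully open they stand 13 mm farther back than shut.
Start: joints at [-1.396, 0.286, 1.577, -0, 1.279, -0.15], TCP at [0.215, -0.64, 0.245] pointing down, gripper open.
Joint ranges: [-2.77, 2.77], [-0.9, 2.22], [0.21, 2.48], [-1.53, 4.67], [0.24, 2.81], [-2.84, 2.84]. Speed limits (rad/s): [2.79, 2.79, 3.14, 3.14, 3.14, 3.14].

### API

Orientations are given as a unit quaternion [x, y, z, w].
In Python, from plant import ctrl gives the robot as it stands. The module is installed in compiled form; this text tells all that it offers.
- The arm moves only by the tool servo_tool, never from a script. Its argument "increments" is text: rows parted by semicolons, each of 7 numbers parted by spaces: the turn, a rotation vector about the tool's x, y, z in rad, then the shift along the tool's x, y, z in cm, then the finger opening in cm, from 0 to 8.54. In form: ax ay az dx dy dz claw; .... A call has 1 to 10 rows; each row is the pose to reach, as a shift and turn from the pose commanded when the call began, along the tool's axes at that moment; what a row does not reach only later rows make up. A row lasts 1/12 s, in which the tool goes at most 41.7 mm and 7.16 degrees, less where a joint would pass 70% of its speed; a pose out of reach is approached as far as the arm can. A call with a gripper value outside its range is refused whole. The fingers move at their own pace and stop on an object; "grip_force" is the grip in N (left out, the last holds). Time passes only in rows, so rows that repeat a pose let the fingers close. It gives the time, the measured TCP pose, the force and the opening at its end, in the units of the state.
- ctrl.get_state(): the state, without advancing time (a new reading comes with each control period).
- ctrl.read_camera(name): name is "scene" or "top" or "wrist"; returns (picture, depth): 420x560x3 uint8, red, green, blue; 420x560 float32, m along the optical axis (not along the pixel's ray), 0 where there is no reading.
- ctrl.camera_info(name): a dict with "camera_matrix" (3x3 intrinsics, pixels), "D" ([k1, k2, p1, p2, k3] as OpenCV has them; the pictures are not rectified), "world_to_cam" (4x4, takes a point from world to camera coordinates). Camera axes: x right, y down, z forward; pixel columns grow to the right and rows downward; lengths in m; the calibration is good to about 2 mm. A picture is of the moment at which its call begins: read the wrist's pose just before it. camera_info takes no time and is no camera call; for the wrist camera it gives the pose at the moment of the call.
- ctrl.sign_off(): hands the job in, once; it reports no verdict.
The state is a dict: "time": time; "qpos": joint angles; "dq": joint speeds; "joint_efforts": joint torques, N m; "eef_pos": TCP position; "tcp_rot": TCP orientation; "contact_force": force on the tool from outside, world axes, zero at the start; "wrist_torque": the same for the moment, N m; "opening": opening from 0.0 (shut) to 1.0 (fully open).
Only numpy, scipy, OpenCV 4.12 (cv2) and the standard library are available. Lean on these libraries where they do the work, as an engineer would, in place of code of your own. Each camera call takes 0.05 s, during which the arm holds its last target.

### The job

Swing the folding hook on the wooden stand all the way out and press it home firmly, but without straining it, against its stop; then hang the headphones on it by their headband, between the panel and the upturned tip. Lower them gently until the hook carries them before you let go, and leave the other things on the desk where they are.

Things in the scene. Friction and masses are not known exactly. Their poses are not given: they have to be found in the camera images.
- stand: Fixed upright dark wood panel on a steel foot plate 110x110x12 mm. Origin: underside of the foot. x to the back (the hook opens to -x), y away from the folded hook's tip. Panel x +30 (front) to +46, y -55 to +55 mm; 225 mm high for y > -15 but cut down to 165 mm for y < -15: finger room from above behind the outer half of the folded hook.
- hook (a joint): Hook angle about its upright pivot, rad: 0 folded along the stand's -y, 1.571 straight out along its -x, where a hard stop ends it; opens clockwise from above. The pivot is stiff: 0.22 N m of friction (3 N at 72 mm from the axis), so the hook stays where it is left.
- hinge_plate (a joint): Yield (rad) of the hook's hinge plate on its rubber pad, about the same axis and in the same sense: 0.025 rad per N m of all torque on the hook, too little to judge well by eye. Firmly home: at least 0.6 N m on the open hook (0.015 rad; 8.5 N at 72 mm); strained: over 1.3 N m (0.0325 rad; 18 N at 72 mm).
- hook_pivot (a point): Point on the hook's pivot axis at the height of the arm's upper side, 200 mm above the desk, 16 mm in front of the panel and 25 mm to the stand's +y side of its middle. It does not turn with the hook.
- hook_saddle (a point): Point on the upper side of the hook's steel arm, 52 mm from the pivot axis, where the headband should rest. It turns with the hook: y points along the arm from its tip to the pivot, z up. The arm is 10 mm thick and 12 mm high (188 to 200 mm above the desk) and 95 mm long from the pivot axis. Lower gently: it should take the 2 to 3 N of weight, never over 12 N.
- hook_tip (a point): Top of the upturned tip at the arm's end, 90 mm from the pivot axis and 22 mm above the arm's upper side; the tip is 10 x 10 mm. Folded, there are 11 mm between the arm and the plane of the panel's front.
- headphones: Black headphones, 0.24 kg, upright on flat ear cups (55 x, 62 z mm). Origin: on the desk midway between them; y from cup to cup, x across the band. 147 wide, 157 high, 78 mm free between cushions. Band: half circle in y-z about (0,0,90) mm, radius 60 in, 67 out, 24 wide in x; pinch it from above across that, e.g. at y=-27, z=147 mm, the middle left free.
- band_seat (a point): Middle of the headband's underside, 150 mm above the headphones' underside: the point that comes to rest on the hook. Its axes are those of the headphones.
- usb_stick: Black memory stick, 18 x 50 x 8 mm, a bystander. Origin: centre of its underside.
- glasses_case: Dark spectacle case, 58 x 155 x 36 mm, a bystander. Origin: centre of its underside.
- eraser: Eraser in a sleeve, 21 x 45 x 12 mm, a bystander. Origin: centre of its underside.
Not all that is in view belongs to the job. There is more than one size of the stand; the one meant has the size given above.

How it is judged:
By the outcome, as a careful person would: the job done as asked, in the order asked, and still so for the second after the job is handed in, with the robot touching nothing.
It also fails if it takes over 72 s, if anything falls off the work surface, if the arm or the gripper's body presses on something with over 40 N, if the wrist force passes 120 N, or if a joint passes its speed limit or range.

## Working session

There is one attempt and no reset: what is moved stays moved. The work goes in short steps, Python scripts to look and compute and a tool call to move; the robot and the scene stay as the last step left them, time stands still between calls to the robot, and variables do not carry over. Pictures are saved under pics/ and viewed, and the job is handed in when it is done.

Besides the shell and the picture viewer there is one more tool, called after "Call:" by a JSON object that holds its "method" and its "body", one argument or row to a line. servo_tool: Moves the arm, as the interface text tells. Its arguments: {"type":"object","properties":{"increments":{"type":"string"},"grip_force":{"type":"number"}},"required":["increments"]}

```bash
mkdir -p pics; ls
python3 - <<'E'
from plant import ctrl
import cv2,numpy as np,pickle
s=ctrl.get_state();print(s)
d={}
for n in ["scene","top","wrist"]:
    i=ctrl.camera_info(n);p,z=ctrl.read_camera(n)
    d[n]=(p,z,i);cv2.imwrite(f"pics/{n}0.png",p[:,:,::-1]);print(n,i)
pickle.dump(d,open("d0.pkl","wb"))
E
```

```text
pics
{'time': 0.0, 'qpos': array([-1.39604191e+00,  2.87187422e-01,  1.57818531e+00,  9.67052686e-06,
        1.27862038e+00, -1.50008650e-01]), 'dq': array([-1.27791490e-04, -8.23585747e-05,  6.59786291e-04,  1.40455331e-03,
       -1.23968364e-03,  2.83675824e-04]), 'joint_efforts': array([ 9.91181264e-05, -4.05971324e+01, -2.92626500e+01, -1.88510394e-04,
        5.78331150e-03,  9.61692848e-06]), 'eef_pos': array([ 0.2152953 , -0.63907737,  0.24392815]), 'tcp_rot': array([ 9.86844578e-01,  1.61667372e-01, -1.02215936e-05, -1.20019358e-03]), 'contact_force': array([ 0.26476404,  0.84840127, -0.40917685]), 'wrist_torque': array([ 0.01316873, -0.00944531,  0.00779194]), 'opening': 1.000689541088246}
scene {'camera_matrix': array([[408.49236851,   0.        , 281.46829459],
       [  0.        , 408.49236851, 210.5799702 ],
       [  0.        ,   0.        ,   1.        ]]), 'D': array([-0.04217101,  0.        ,  0.        ,  0.        ,  0.        ]), 'world_to_cam': array([[-0.61938203, -0.78488047,  0.01812588,  0.28992617],
       [-0.53665643,  0.40642078, -0.73947415,  0.36745
[... 563 characters left out ...]
44e-01],
       [ 1.83090027e-01, -1.55168609e-04, -9.83096139e-01,
         1.29654887e+00],
       [ 0.00000000e+00,  0.00000000e+00,  0.00000000e+00,
         1.00000000e+00]])}
wrist {'camera_matrix': array([[307.91643016,   0.        , 275.61973033],
       [  0.        , 307.91643016, 208.25767228],
       [  0.        ,   0.        ,   1.        ]]), 'D': array([-0.06444344,  0.        ,  0.        ,  0.        ,  0.        ]), 'world_to_cam': array([[ 0.318557  , -0.94790114, -0.00220486, -0.67392305],
       [-0.91326178, -0.30753733,  0.26715859, -0.0342268 ],
       [-0.25391801, -0.08309163, -0.96365005,  0.37897988],
       [ 0.        ,  0.        ,  0.        ,  1.        ]])}
```

View pics/scene0.png

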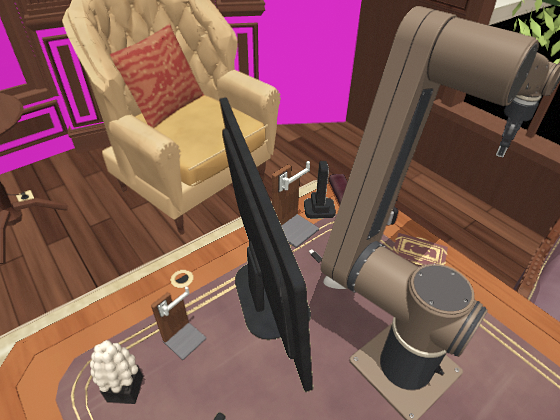

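View pics/top0.png

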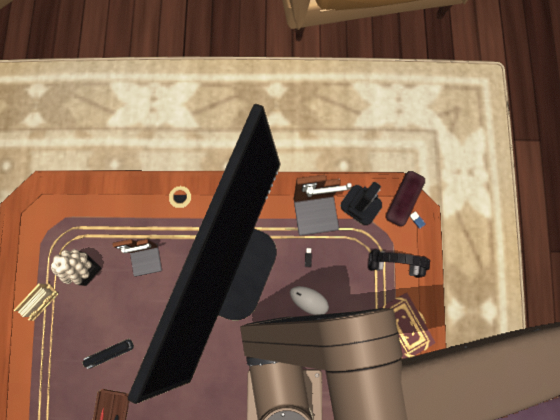

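```bash
cat > h.py <<'E'
import cv2,numpy as np,pickle
def px2w(d,u,v,z=None,h=None):
    p,dep,i=d;K=i["camera_matrix"];D=i["D"];T=i["world_to_cam"]
    n=cv2.undistortPoints(np.array([[[u,v]]],float),K,D)[0,0];r=np.array([n[0],n[1],1.])
    R=T[:3,:3];t=T[:3,3];c=-R.T@t
    if h is not None:
        w=R.T@r;return c+w*(h-c[2])/w[2]
    if z is None: z=dep[int(round(v)),int(round(u))]
    return R.T@(r*z-t)
def w2px(i,P):
    T=i["world_to_cam"];r,_=cv2.Rodrigues(T[:3,:3])
    return cv2.projectPoints(np.atleast_2d(np.array(P,float)),r,T[:3,3],i["camera_matrix"],i["D"])[0][:,0]
def cloud(d):
    p,dep,i=d;K=i["camera_matrix"];T=i["world_to_cam"];H,W=dep.shape
    u,v=np.meshgrid(np.arange(W),np.arange(H))
    n=cv2.undistortPoints(np.stack([u,v],-1).reshape(-1,1,2).astype(float),K,i["D"]).reshape(H,W,2)
    X=np.dstack([n,np.ones((H,W))])*dep[...,None]
    return (X-T[:3,3])@T[:3,:3]
def crop(p,x0,y0,x1,y1,s,name):
    c=cv2.resize(p[y0:y1,x0:x1,::-1],None,fx=s,fy=s,interpolation=cv2.INTER_CUBIC);cv2.imwrite(name,c)
E
python3 - <<'E'
from h import *
d=pickle.load(open("d0.pkl","rb"))
crop(d["top"][0],280,160,450,290,4.6,"pics/c1.png")
crop(d["scene"][0],260,140,420,260,4.8,"pics/c2.png")
C=cloud(d["top"])
np.set_printoptions(precision=3,suppress=True)
for u,v in [(300,186),(315,180),(327,190),(347,187),(315,225),(297,230),(337,232),(375,258),(400,258),(425,265),(400,268),(362,202),(372,190),(405,197),(140,262),(139,246),(260,110),(145,385)]:
    print(u,v,C[v,u])
E
```

```text
300 186 [ 0.535 -0.032  0.207]
315 180 [ 0.545 -0.065  0.224]
327 190 [ 0.528 -0.095  0.199]
347 187 [ 0.532 -0.141  0.214]
315 225 [ 0.474 -0.081  0.008]
297 230 [ 0.46  -0.032  0.01 ]
337 232 [ 0.456 -0.141  0.002]
375 258 [ 0.379 -0.227  0.082]
400 258 [ 0.372 -0.273  0.156]
425 265 [ 0.357 -0.337  0.141]
400 268 [ 0.36 -0.31  0.  ]
362 202 [ 0.512 -0.188  0.137]
372 190 [ 0.531 -0.204  0.189]
405 197 [ 0.547 -0.321  0.038]
140 262 [0.37  0.388 0.01 ]
139 246 [0.398 0.357 0.141]
260 110 [0.628 0.055 0.445]
145 385 [0.116 0.255 0.43 ]
```

View pics/c1.png

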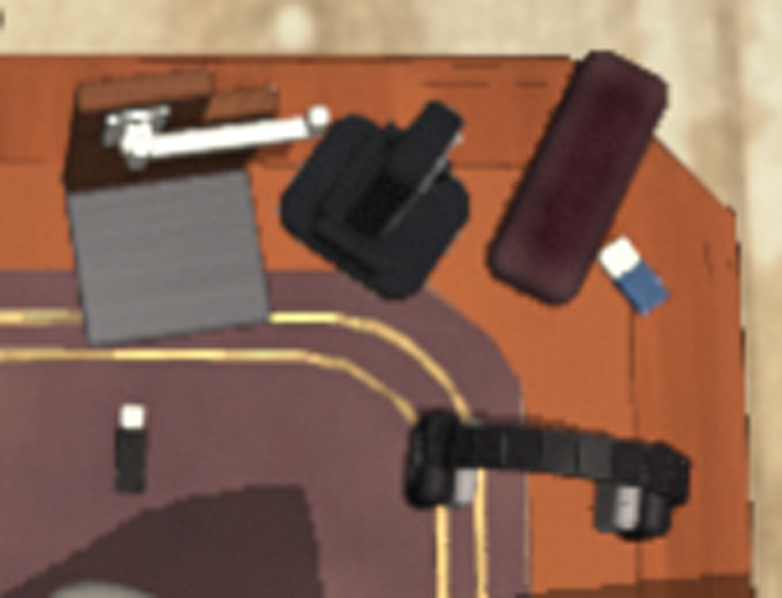

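View pics/c2.png

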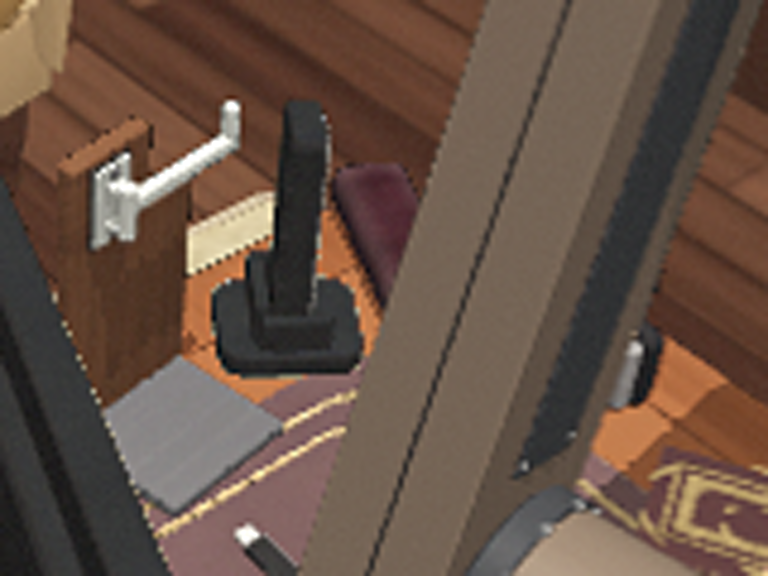

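View pics/wrist0.png

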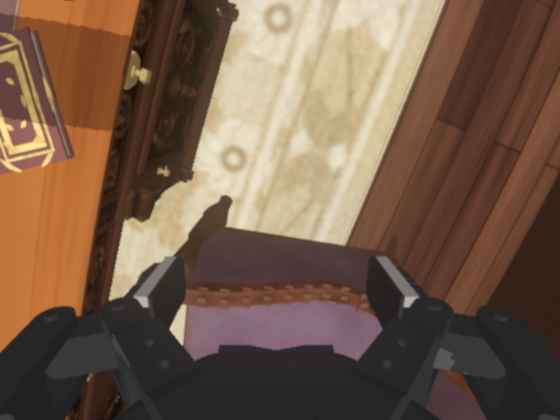

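Run:
```python
from h import *
np.set_printoptions(precision=4,suppress=True)
d=pickle.load(open("d0.pkl","rb"))
D=d["top"];P=lambda X,Y,h:px2w(D,280+X/4.6-.5+.5/4.6,160+Y/4.6-.5+.5/4.6,h=h)
a=P(90,345,.012);b=P(270,318,.012);c=P(247,172,.012);e=P(68,190,.012)
print("foot",a,b,c,e,np.linalg.norm(a-b),np.linalg.norm(b-c))
print("paneltop back L",P(80,88,.225),"R",P(208,70,.225),"frontR",P(212,95,.225), "low", P(277,88,.165))
print("tip",P(318,118,.222),"pivot top?",P(140,140,.2), "arm",P(160,142,.2),P(300,124,.2))
C=cloud(D)
m=np.zeros(C.shape[:2],bool);m[165:245,290:365]=1
q=C[m]
for lo,hi in [(.005,.02),(.160,.17),(.18,.205),(.208,.219),(.219,.235)]:
    s=q[(q[:,2]>lo)&(q[:,2]<hi)&(q[:,1]>-.16)]
    print(lo,len(s),s.min(0) if len(s) else 0,s.max(0) if len(s) else 0)
# phone, headphones
ph=C[180:225,340:385].reshape(-1,3);ph=ph[(ph[:,2]>.1)];print("phone",ph.min(0),ph.max(0))
hp=C[245:285,362:435].reshape(-1,3);
for lo,hi in[(.03,.1),(.1,.14),(.14,.17)]:
  s=hp[(hp[:,2]>lo)&(hp[:,2]<hi)];print("hp",lo,s.min(0),s.max(0),s.mean(0))
mo=C[100:400,130:280].reshape(-1,3);mo=mo[mo[:,2]>.1];print("monitor",mo.min(0),mo.max(0))
s=mo[mo[:,1]<.08];print(s[::60])
```

```text
foot [ 0.447  -0.0378  0.012 ] [ 0.4637 -0.143   0.012 ] [ 0.5507 -0.1306  0.012 ] [ 0.539  -0.0248  0.012 ] 0.10653766453858983 0.08795637892926497
paneltop back L [ 0.5476 -0.0239  0.225 ] R [ 0.5574 -0.0882  0.225 ] frontR [ 0.5445 -0.0901  0.225 ] low [ 0.5635 -0.1302  0.165 ]
tip [ 0.5339 -0.1435  0.222 ] pivot top? [ 0.5268 -0.0554  0.2   ] arm [ 0.5258 -0.0656  0.2   ] [ 0.5359 -0.1374  0.2   ]
0.005 1560 [ 0.4221 -0.1592  0.005 ] [ 0.6168 -0.0128  0.0199]
0.16 112 [ 0.5312 -0.1309  0.1602] [ 0.5638 -0.0237  0.1698]
0.18 243 [ 0.5162 -0.147   0.1801] [ 0.5461 -0.0223  0.205 ]
0.208 75 [ 0.5178 -0.1497  0.208 ] [ 0.5535 -0.0219  0.2189]
0.219 225 [ 0.5298 -0.1491  0.2194] [ 0.5579 -0.0218  0.2299]
phone [ 0.261  -0.224   0.1018] [0.558  0.0189 1.3675]
hp 0.03 [ 0.3335 -0.3649  0.0302] [ 0.4075 -0.2173  0.0998] [ 0.3654 -0.276   0.057 ]
hp 0.1 [ 0.3494 -0.3562  0.1002] [ 0.3919 -0.2268  0.14  ] [ 0.3736 -0.2699  0.1255]
hp 0.14 [ 0.3521 -0.3408  0.14  ] [ 0.3883 -0.2446  0.1624] [ 0.371  -0.2909  0.152 ]
monitor [0.0632 0.0144 0.1   ] [0.6434 0.3886 1.3675]
[[0.261  0.0189 1.367
[... 1247 characters left out ...]
62]
 [0.1933 0.0449 0.4117]
 [0.1863 0.0575 0.3679]
 [0.1789 0.0712 0.3221]
 [0.1916 0.0158 0.5002]
 [0.1864 0.0225 0.4771]
 [0.181  0.0296 0.4547]
 [0.1749 0.0371 0.4253]
 [0.1687 0.045  0.3979]
 [0.1624 0.0513 0.3722]
 [0.1499 0.0623 0.2875]
 [0.1445 0.0731 0.2753]
 [0.261  0.0189 1.3675]
 [0.1411 0.023  0.2955]
 [0.1372 0.0271 0.2975]
 [0.1327 0.0332 0.2934]
 [0.1287 0.0372 0.2935]
 [0.1248 0.0372 0.2944]
 [0.1203 0.0413 0.2906]
 [0.1169 0.0371 0.2949]
 [0.1127 0.0351 0.2932]
 [0.1089 0.033  0.2949]
 [0.1048 0.0268 0.2935]
 [0.1014 0.0187 0.2971]
 [0.261  0.0189 1.3675]
 [0.0869 0.0622 0.2706]
 [0.0856 0.0492 0.2871]
 [0.0826 0.0368 0.2926]
 [0.0796 0.0225 0.2977]
 [0.069  0.0598 0.2731]]
```

```bash
cat >> h.py <<'E'
from scipy.spatial.transform import Rotation as Ro
PSI=0.15;O=np.array([.5097,-.0822])
def st(x,y,z=0): # stand mm -> world m
    c,s=np.cos(PSI),np.sin(PSI);x,y=x/1000,y/1000
    return np.array([O[0]+c*x-s*y,O[1]+s*x+c*y,z/1000])
def goal(s,P,phi):
    """increments (rotvec rad, cm) from state pose to tool-down at P with tool x at angle phi"""
    R0=Ro.from_quat(s["tcp_rot"])
    R1=Ro.from_matrix(np.array([[np.cos(phi),np.sin(phi),0],[np.sin(phi),-np.cos(phi),0],[0,0,-1]]))
    return (R0.inv()*R1).as_rotvec(), R0.inv().apply(np.array(P)-s["eef_pos"])*100
E
python3 - <<'E'
from h import *
from plant import ctrl
np.set_printoptions(precision=4,suppress=True)
d=pickle.load(open("d0.pkl","rb"));s=ctrl.get_state()
T=d["wrist"][2]["world_to_cam"];c=-T[:3,:3].T@T[:3,3]
print("cam in tool",Ro.from_quat(s["tcp_rot"]).inv().apply(c-s["eef_pos"]))
print(st(14,-45,197)); 
for z in(.33,.26,.195):print(goal(s,st(14,-45,z*1000),PSI+np.pi/2))
C=cloud(d["top"]);q=C[178:235,340:385].reshape(-1,3);q=q[(q[:,1]<-.155)&(q[:,2]>.03)&(q[:,2]<.4)];print("phone",q.min(0),q.max(0)); q=q[q[:,2]>.1];print(q.min(0),q.max(0))
E
```

```text
cam in tool [ 0.0678  0.     -0.1286]
[ 0.5303 -0.1246  0.197 ]
(array([-0.0013, -0.0015, -1.396 ]), array([ 46.2689, -38.736 ,  -8.4928]))
(array([-0.0013, -0.0015, -1.396 ]), array([ 46.2669, -38.7232,  -1.4928]))
(array([-0.0013, -0.0015, -1.396 ]), array([ 46.265 , -38.7113,   5.0072]))
phone [ 0.4793 -0.2427  0.0301] [ 0.5731 -0.1597  0.1982]
[ 0.5032 -0.224   0.1018] [ 0.5515 -0.1829  0.1982]
```

Call:
{"method": "servo_tool", "body": {
  "increments": "0 0 -0.05 1.5 -1.2 -2 6; 0 0 -0.13 4 -3.5 -4.5 6; 0 0 -0.22 7 -6 -7 6; 0 0 -0.32 10 -8.5 -8.5 6; 0 0 -0.42 13 -11 -8.5 6; 0 0 -0.52 16 -13.5 -8.5 5; 0 0 -0.62 19 -16 -8.5 4; 0 0 -0.72 22 -18.5 -8.5 4; 0 0 -0.82 25 -21 -8.5 4; 0 0 -0.9 27 -22.5 -8.5 4"
}}

```text
time: 0.98
eef_pos: [0.4006, -0.3371, 0.3302]
tcp_rot: [0.816, 0.577, 0.0, -0.0]
contact_force: [0.7, -1.1, 0.6]
opening: 0.461
```

Run:
```python
from h import *
from plant import ctrl
np.set_printoptions(precision=4,suppress=True)
s=ctrl.get_state();print(s["time"],s["eef_pos"],s["opening"],s["contact_force"])
print(goal(s,st(14,-45,300),PSI+np.pi/2))
```

```text
0.9833 [ 0.4006 -0.3371  0.3302] 0.46133143386117786 [ 0.6745 -1.0532  0.5724]
(array([ 0.0003, -0.0011, -0.4895]), array([24.3532,  5.1522,  3.0461]))
```

Call:
{"method": "servo_tool", "body": {
  "increments": "0 0 -0.07 3.5 0.8 0 4; 0 0 -0.14 7 1.5 0 4; 0 0 -0.21 10.5 2.2 0 4; 0 0 -0.28 14 3 0.5 4; 0 0 -0.35 17.5 3.7 1 4; 0 0 -0.42 21 4.4 2 4; 0 0 -0.49 23.5 5 2.7 4; 0 0 -0.49 24.35 5.15 3.05 4; 0 0 -0.49 24.35 5.15 3.05 4"
}}

```text
time: 1.73
eef_pos: [0.5305, -0.1269, 0.2982]
tcp_rot: [0.654, 0.757, -0.0, -0.001]
contact_force: [-0.6, 0.6, 0.2]
opening: 0.469
```

Run:
```python
from h import *
from plant import ctrl
np.set_printoptions(precision=4,suppress=True)
s=ctrl.get_state();print(s["time"],s["eef_pos"],s["opening"],s["contact_force"],s["qpos"])
print(goal(s,st(14,-45,197),PSI+np.pi/2))
d={}
for n in ["top","wrist","scene"]:
    i=ctrl.camera_info(n);p,z=ctrl.read_camera(n);d[n]=(p,z,i)
pickle.dump(d,open("d1.pkl","wb"))
crop(d["top"][0],270,130,430,250,4.6,"pics/t1.png");crop(d["wrist"][0],0,0,560,420,1.4,"pics/w1.png");crop(d["scene"][0],230,120,390,240,4.6,"pics/s1.png")
```

```text
1.7333 [ 0.5305 -0.1269  0.2982] 0.468787329064361 [-0.6303  0.5855  0.2026] [-0.4207 -0.0367  1.8355 -0.      1.3457 -0.5668]
(array([-0.0025, -0.0016, -0.004 ]), array([ 0.2106,  0.0324, 10.1221]))
```

View pics/w1.png

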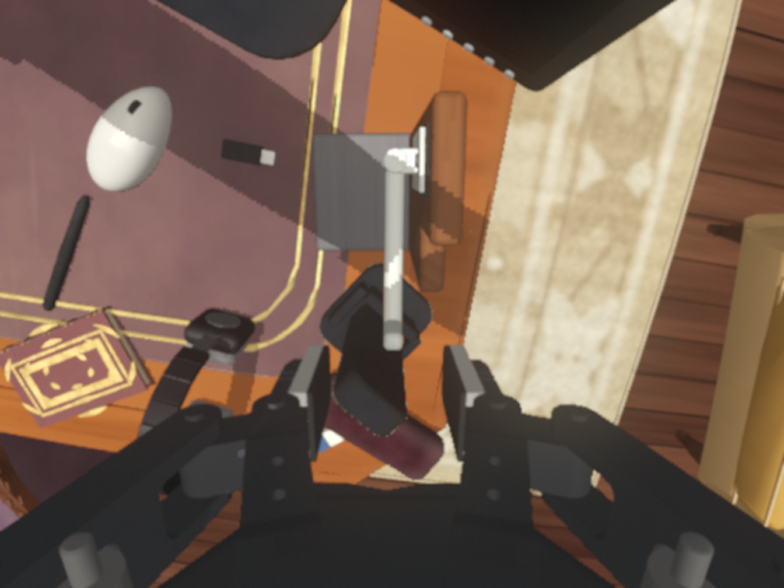

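View pics/s1.png

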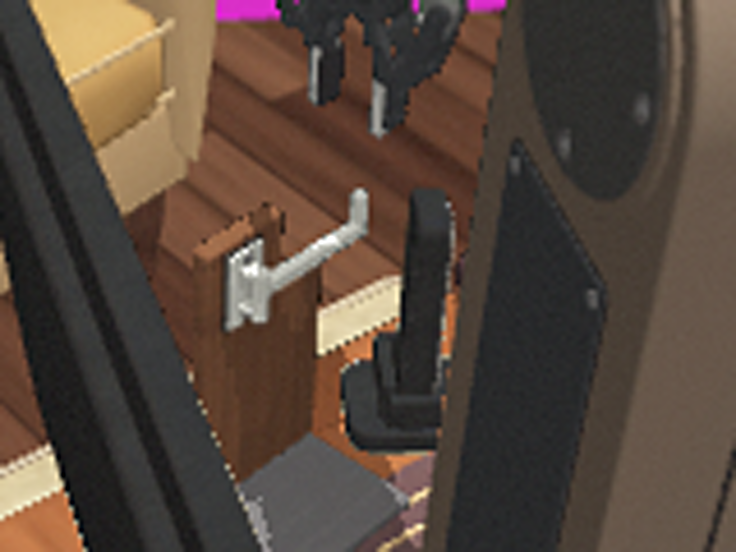

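Run:
```python
from h import *
np.set_printoptions(precision=4,suppress=True)
d=pickle.load(open("d1.pkl","rb"))
D=d["wrist"]
P=lambda X,Y,h:px2w(D,X/1.4-.15,Y/1.4-.15,h=h)
print("tip",P(394,330,.222),"exp",st(14,-65,222));print("arm",P(395,200,.2),P(394,290,.2));
a,b=P(395,200,.2),P(394,290,.2);print("dir",np.arctan2(b[0]-a[0],a[1]-b[1]))
print("panel topright front",P(433,240,.225),"exp",st(30,-15),"back",P(462,240,.225),st(46,-15)," Lback",P(465,95,.225),st(46,55),"Lfront",P(436,95,.225),st(30,55))
print("low",P(442,289,.165),st(46,-55))
print("foot",P(317,250,.012),st(-55,-55),P(313,135,.012),st(-55,55))
print([tuple(w2px(D[2],st(*q))[0]*1.4) for q in[(14,-65,222),(14,25,200),(46,55,225)]])
```

```text
tip [ 0.5355 -0.1372  0.222 ] exp [ 0.5333 -0.1444  0.222 ]
arm [ 0.527  -0.0742  0.2   ] [ 0.5336 -0.1222  0.2   ]
dir 0.13793357712931345
panel topright front [ 0.5468 -0.0886  0.225 ] exp [ 0.5416 -0.0925  0.    ] back [ 0.5604 -0.0866  0.225 ] [ 0.5574 -0.0902  0.    ]  Lback [ 0.5499 -0.0231  0.225 ] [ 0.547  -0.0209  0.    ] Lfront [ 0.5373 -0.025   0.225 ] [ 0.5311 -0.0233  0.    ]
low [ 0.5656 -0.1266  0.165 ] [ 0.5634 -0.1297  0.    ]
foot [ 0.464  -0.1434  0.012 ] [ 0.4635 -0.1448  0.    ] [ 0.4491 -0.0374  0.012 ] [ 0.4471 -0.036   0.    ]
[(np.float64(387.40706154342547), np.float64(342.2398970206003)), (np.float64(386.3673333066564), np.float64(160.63445878808366)), (np.float64(459.0245561603776), np.float64(88.54799423707424))]
```

Call:
{"method": "servo_tool", "body": {
  "increments": "0 0 0 0.1 0.15 2 4; 0 0 0 0.2 0.2 4 4; 0 0 0 0.2 0.2 6 4; 0 0 0 0.2 0.2 7.5 4; 0 0 0 0.2 0.2 8.5 4; 0 0 0 0.2 0.2 9.2 4; 0 0 0 0.2 0.2 9.2 4"
}}

```text
time: 2.47
eef_pos: [0.5314, -0.1271, 0.2067]
tcp_rot: [0.655, 0.756, -0.0, -0.001]
contact_force: [0.0, 0.4, -0.2]
opening: 0.47
```

Run:
```python
from h import *
from plant import ctrl
np.set_printoptions(precision=4,suppress=True)
s=ctrl.get_state();print(s["time"],s["eef_pos"],s["opening"],s["contact_force"],s["qpos"])
print(goal(s,st(14,-45,197),PSI+np.pi/2))
d={}
for n in ["top","wrist","scene"]:
    i=ctrl.camera_info(n);p,z=ctrl.read_camera(n);d[n]=(p,z,i)
pickle.dump(d,open("d2.pkl","wb"))
crop(d["wrist"][0],150,50,430,330,2.1,"pics/w2.png");crop(d["scene"][0],230,120,390,240,4.6,"pics/s2.png")
```

```text
2.4667 [ 0.5314 -0.1271  0.2067] 0.4699769638610648 [ 0.0496  0.4248 -0.2153] [-0.4205  0.0401  1.9288 -0.0002  1.1747 -0.5627]
(array([-0.0018, -0.0009, -0.0077]), array([ 0.2667, -0.0753,  0.9718]))
```

View pics/w2.png

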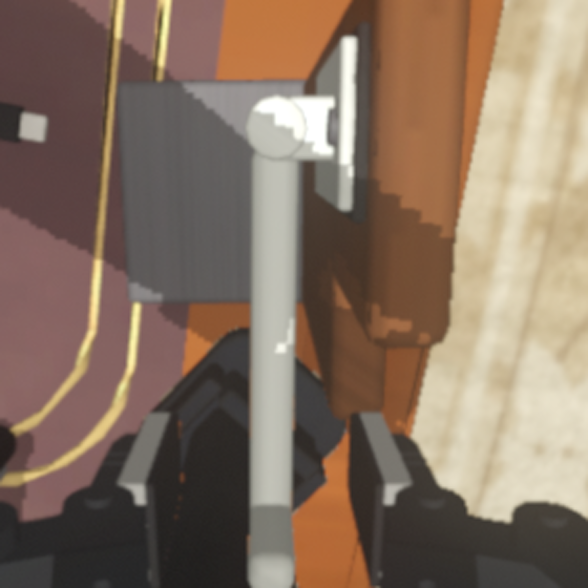

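View pics/s2.png

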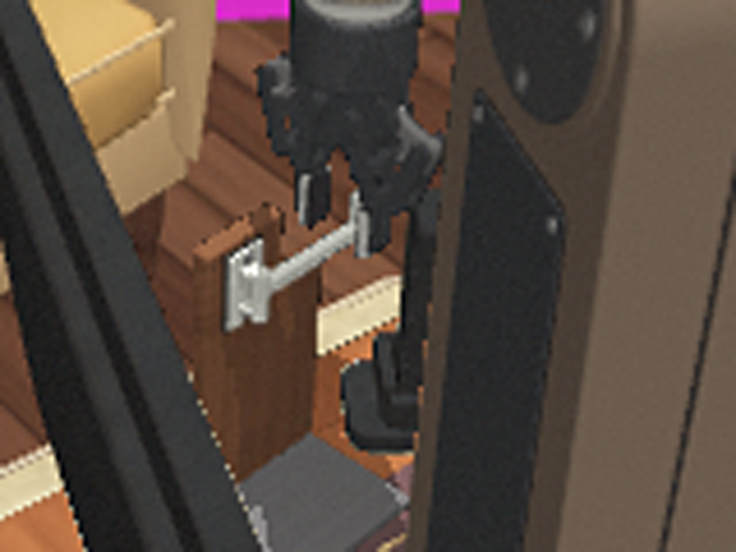

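Call:
{"method": "servo_tool", "body": {
  "increments": "0 0 0 0 0.1 0.6 4; 0 0 0 0 0.1 1.1 3; 0 0 0 0 0.1 1.1 2.2; 0 0 0 0 0.1 1.1 2.2; 0 0 0 0 0.1 1.1 2.2"
}}

```text
time: 3.03
eef_pos: [0.5332, -0.1262, 0.1968]
tcp_rot: [0.654, 0.756, -0.0, -0.0]
contact_force: [-0.4, -1.5, -0.2]
opening: 0.26
```

Run:
```python
from h import *
from plant import ctrl
np.set_printoptions(precision=4,suppress=True)
s=ctrl.get_state();print(s["time"],s["eef_pos"],s["opening"],s["contact_force"],s["wrist_torque"])
d={}
for n in ["wrist"]:
    i=ctrl.camera_info(n);p,z=ctrl.read_camera(n);d[n]=(p,z,i)
crop(d["wrist"][0],150,50,430,330,2.1,"pics/w3.png")
# pivot in tool frame
v=np.array([*(st(14,25)[:2]+[.0015,0]),.2])-s["eef_pos"];print(Ro.from_quat(s["tcp_rot"]).inv().apply(v)*100)
for k in range(1,11):
    D=.08*k;p=np.array([7.2,.6]);print(D,round(p[0]-p[0]*np.cos(D)+p[1]*np.sin(D),2),round(p[1]-p[0]*np.sin(D)-p[1]*np.cos(D),2))
```

```text
3.0333 [ 0.5332 -0.1262  0.1968] 0.259577209178721 [-0.4241 -1.4736 -0.1962] [-0.011   0.0244 -0.0331]
[ 7.1772 -0.1646 -0.3207]
0.08 0.07 -0.57
0.16 0.19 -1.14
0.24 0.35 -1.69
0.32 0.55 -2.23
0.4 0.8 -2.76
0.48 1.09 -3.26
0.56 1.42 -3.73
0.64 1.78 -4.18
0.72 2.18 -4.6
0.8 2.61 -4.98
```

View pics/w3.png

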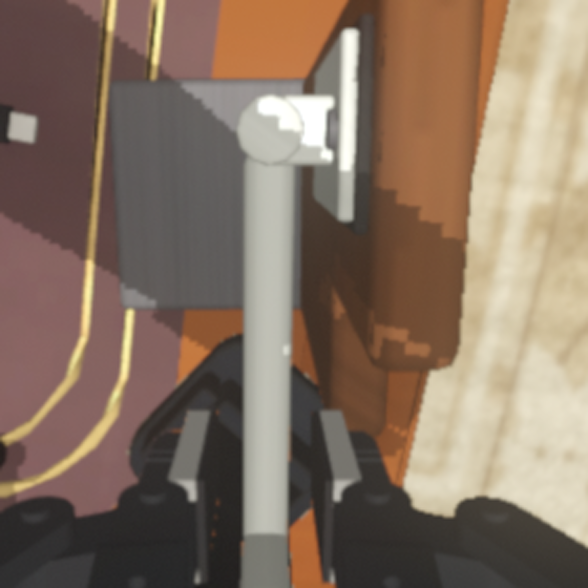

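Call:
{"method": "servo_tool", "body": {
  "increments": "0 0 0 0 -0.4 0 2.2; 0 0 0.08 0.07 -1.1 0 2.2; 0 0 0.16 0.19 -1.74 0 2.2; 0 0 0.24 0.35 -2.29 0 2.2; 0 0 0.32 0.55 -2.83 0 2.2; 0 0 0.4 0.8 -3.36 0 2.2; 0 0 0.48 1.09 -3.86 0 2.2; 0 0 0.56 1.42 -4.33 0 2.2; 0 0 0.64 1.78 -4.78 0 2.2; 0 0 0.64 1.78 -4.78 0 2.2"
}}

```text
time: 3.92
eef_pos: [0.4834, -0.1153, 0.1973]
tcp_rot: [0.859, 0.511, 0.001, 0.001]
contact_force: [1.6, 0.4, -0.2]
opening: 0.258
```

Run:
```python
from h import *
from plant import ctrl
np.set_printoptions(precision=4,suppress=True)
s=ctrl.get_state();R=Ro.from_quat(s["tcp_rot"]).inv();print(s["time"],s["eef_pos"],s["opening"],R.apply(s["contact_force"]),R.apply(s["wrist_torque"]))
d={}
for n in ["wrist","top"]:
    i=ctrl.camera_info(n);p,z=ctrl.read_camera(n);d[n]=(p,z,i)
crop(d["wrist"][0],150,50,430,330,2.1,"pics/w4.png")
crop(d["top"][0],270,130,430,250,4.6,"pics/t4.png")
v=np.array([*(st(14,25)[:2]+[.0015,0]),.2])-s["eef_pos"];print(R.apply(v)*100)
```

```text
3.9167 [ 0.4834 -0.1153  0.1973] 0.25773070849592816 [1.1093 1.2485 0.1895] [-0.2018  0.1092  0.0492]
[ 7.0749  0.4679 -0.2628]
```

View pics/w4.png

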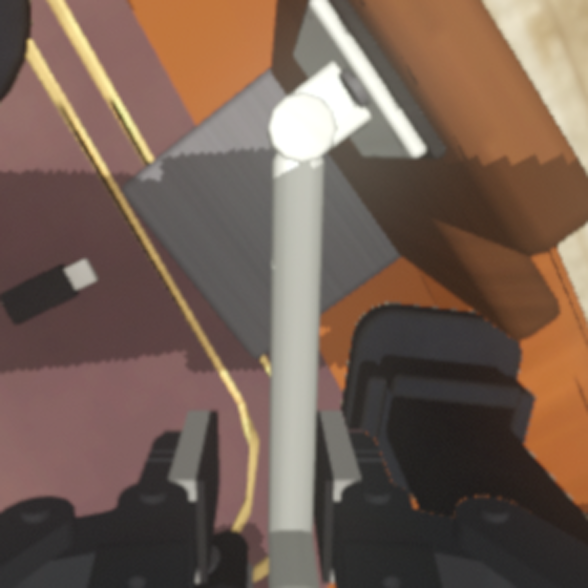

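View pics/t4.png

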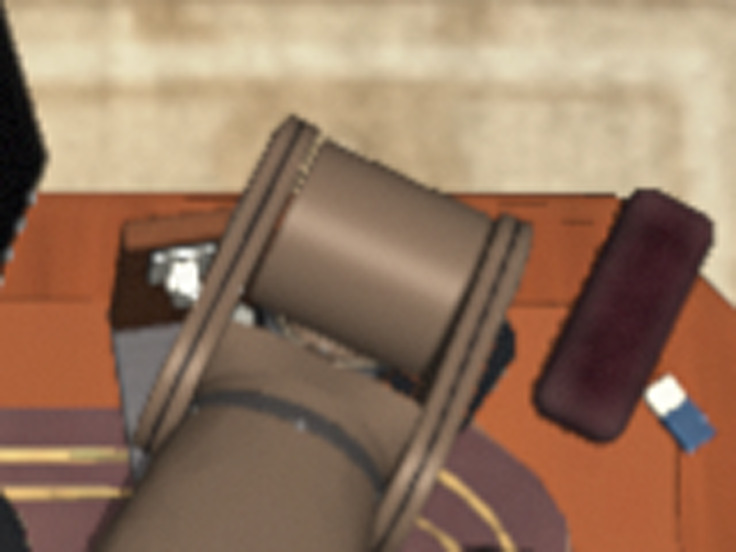

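Call:
{"method": "servo_tool", "body": {
  "increments": "0 0 0.08 0.07 -0.57 0 2.2; 0 0 0.16 0.18 -1.13 0 2.2; 0 0 0.24 0.34 -1.68 0 2.2; 0 0 0.32 0.54 -2.22 0 2.2; 0 0 0.4 0.78 -2.74 0 2.2; 0 0 0.48 1.06 -3.24 0 2.2; 0 0 0.56 1.38 -3.71 0 2.2; 0 0 0.64 1.74 -4.16 0 2.2; 0 0 0.72 2.14 -4.58 0 2.2; 0 0 0.72 2.14 -4.58 0 2.2"
}}

```text
time: 4.85
eef_pos: [0.4536, -0.075, 0.1973]
tcp_rot: [0.984, 0.177, 0.001, 0.001]
contact_force: [1.5, -1.6, 0.4]
opening: 0.261
```

Run:
```python
from h import *
from plant import ctrl
np.set_printoptions(precision=4,suppress=True)
s=ctrl.get_state();R=Ro.from_quat(s["tcp_rot"]).inv();print(s["time"],s["eef_pos"],s["opening"],R.apply(s["contact_force"]),R.apply(s["wrist_torque"]))
d={}
for n in ["wrist"]:
    i=ctrl.camera_info(n);p,z=ctrl.read_camera(n);d[n]=(p,z,i)
crop(d["wrist"][0],150,50,430,330,2.1,"pics/w5.png")
v=np.array([*(st(14,25)[:2]+[.0015,0]),.2])-s["eef_pos"];print(R.apply(v)*100,goal(s,s["eef_pos"],PSI)[0])
```

```text
4.85 [ 0.4536 -0.075   0.1973] 0.26076931119941704 [ 0.8848  2.0162 -0.4441] [-0.172   0.1287  0.0028]
[ 7.0267  0.5235 -0.2658] [ 0.0015 -0.0009  0.2058]
```

View pics/w5.png

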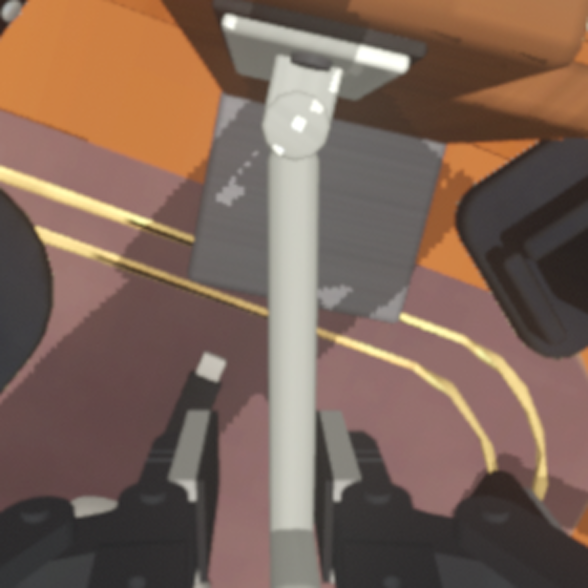

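Call:
{"method": "servo_tool", "body": {
  "increments": "0 0 0.06 0.05 -0.43 0 2.2; 0 0 0.12 0.12 -0.85 0 2.2; 0 0 0.15 0.16 -1.05 0 2.2; 0 0 0.18 0.21 -1.25 0 2.2; 0 0 0.18 0.21 -1.25 0 2.2; 0 0 0.18 0.21 -1.25 0 2.2"
}}

```text
time: 5.4
eef_pos: [0.4512, -0.0631, 0.1971]
tcp_rot: [0.996, 0.089, 0.0, 0.001]
contact_force: [1.6, -2.3, 1.7]
opening: 0.259
```

```bash
cat > f.py <<'E'
from h import *
from plant import ctrl
np.set_printoptions(precision=4,suppress=True)
s=ctrl.get_state();R=Ro.from_quat(s["tcp_rot"]).inv();F=[R.apply(s["contact_force"])];M=[R.apply(s["wrist_torque"])]
print(s["time"],s["eef_pos"],s["opening"],goal(s,s["eef_pos"],PSI)[0])
for k in range(4):
    ctrl.read_camera("wrist");s=ctrl.get_state();F.append(R.apply(s["contact_force"]));M.append(R.apply(s["wrist_torque"]))
F=np.array(F);M=np.array(M);print(F,F.mean(0),M.mean(0))
v=np.array([*(st(14,25)[:2]+[.0015,0]),.2])-s["eef_pos"];print(R.apply(v)*100)
E
python3 f.py
```

```text
5.4 [ 0.4512 -0.0631  0.1971] 0.25932350388762315 [ 0.001  -0.0002  0.0275]
[[ 1.1801  2.5729 -1.7221]
 [-0.0291  2.6096 -0.7859]
 [ 1.1232  2.9029 -0.0204]
 [ 0.9764  2.0622 -1.4103]
 [ 1.383   2.3258 -0.6795]] [ 0.9267  2.4947 -0.9236] [-0.4186  0.1386 -0.0501]
[ 7.0349  0.499  -0.2863]
```

Call:
{"method": "servo_tool", "body": {
  "increments": "0 0 0.01 0 -0.07 0 2.2; 0 0 0.02 0 -0.14 0 2.2; 0 0 0.02 0 -0.14 0 2.2; 0 0 0.02 0 -0.14 0 2.2"
}}

```text
time: 5.93
eef_pos: [0.4508, -0.0611, 0.197]
tcp_rot: [0.997, 0.077, 0.0, 0.0]
contact_force: [2.4, -2.6, 1.0]
opening: 0.258
```

```bash
python3 f.py
```

```text
5.9333 [ 0.4508 -0.0611  0.197 ] 0.25847354413610435 [ 0.0003 -0.0005  0.005 ]
[[ 1.9975  2.9192 -1.0455]
 [ 1.9308  2.8054 -0.7735]
 [ 0.7934  3.369  -2.1052]
 [ 1.9268  2.6448 -1.9329]
 [ 1.7952  1.9299 -1.0842]] [ 1.6888  2.7336 -1.3883] [-0.4378  0.2153 -0.0414]
[ 7.066   0.5284 -0.3069]
```

Still only friction. Continue in small steps, tighter watch.

Call:
{"method": "servo_tool", "body": {
  "increments": "0 0 0 0 -0.06 0 2.2; 0 0 0 0 -0.1 0 2.2; 0 0 0 0 -0.1 0 2.2; 0 0 0 0 -0.1 0 2.2"
}}

```text
time: 6.47
eef_pos: [0.4504, -0.0601, 0.1968]
tcp_rot: [0.997, 0.077, -0.0, 0.0]
contact_force: [1.6, -1.7, 1.3]
opening: 0.258
```

```bash
python3 f.py
```

```text
6.4667 [ 0.4504 -0.0601  0.1968] 0.257971308707368 [-0.      0.0003  0.0048]
[[ 1.2901  1.9583 -1.2809]
 [ 0.5957  2.9845 -1.0517]
 [ 0.6463  2.4779 -1.582 ]
 [ 1.666   3.2373 -2.4042]
 [ 0.5821  2.4278 -2.4388]] [ 0.956   2.6172 -1.7515] [-0.4435  0.1073 -0.026 ]
[ 7.0782  0.6304 -0.3223]
```

Call:
{"method": "servo_tool", "body": {
  "increments": "0 0 0.005 0 -0.06 0 2.2; 0 0 0.01 0 -0.1 0 2.2; 0 0 0.01 0 -0.1 0 2.2; 0 0 0.01 0 -0.1 0 2.2"
}}

```text
time: 7.0
eef_pos: [0.4503, -0.0591, 0.1968]
tcp_rot: [0.997, 0.072, -0.0, 0.0]
contact_force: [1.2, -2.9, 1.4]
opening: 0.256
```

```bash
python3 f.py
```

```text
7.0 [ 0.4503 -0.0591  0.1968] 0.25614955866810224 [ 0.0001  0.0001 -0.0052]
[[ 0.7936  3.0774 -1.3607]
 [ 0.8985  2.5278 -2.027 ]
 [ 0.6372  3.8394 -1.4888]
 [ 0.6952  2.3462 -1.3556]
 [-0.0208  2.2598 -1.4861]] [ 0.6007  2.8101 -1.5436] [-0.5513  0.0696 -0.003 ]
[ 7.0804  0.6553 -0.32  ]
```

Call:
{"method": "servo_tool", "body": {
  "increments": "0 0 0.005 0 -0.06 0 2.2; 0 0 0.01 0 -0.1 0 2.2; 0 0 0.01 0 -0.1 0 2.2; 0 0 0.01 0 -0.1 0 2.2"
}}

```text
time: 7.53
eef_pos: [0.4503, -0.0586, 0.1968]
tcp_rot: [0.998, 0.067, 0.0, 0.001]
contact_force: [1.8, -5.2, 1.3]
opening: 0.257
```

```bash
python3 f.py
```

```text
7.5333 [ 0.4503 -0.0586  0.1968] 0.2565150780312646 [ 0.0017 -0.0002 -0.015 ]
[[ 1.0463  5.3492 -1.329 ]
 [ 0.2647  5.6738 -0.9756]
 [ 0.7493  4.6889 -0.0965]
 [-0.0696  4.9646 -0.8905]
 [ 0.5477  5.4612 -0.9096]] [ 0.5077  5.2276 -0.8402] [-0.8816  0.1107 -0.0057]
[ 7.0782  0.6319 -0.3137]
```

Call:
{"method": "servo_tool", "body": {
  "increments": "0 0 0 0 -0.05 0 2.2; 0 0 0 0 -0.1 0 2.2; 0 0 0 0 -0.1 0 2.2; 0 0 0 0 -0.1 0 2.2"
}}

```text
time: 8.07
eef_pos: [0.4503, -0.0583, 0.1969]
tcp_rot: [0.998, 0.067, 0.0, 0.002]
contact_force: [1.6, -7.5, 0.4]
opening: 0.259
```

```bash
python3 f.py
```

```text
8.0667 [ 0.4503 -0.0583  0.1969] 0.25902684206445287 [ 0.0035 -0.0002 -0.0151]
[[ 0.5877  7.6387 -0.4215]
 [ 1.0706  8.0919 -0.6314]
 [ 0.7746  7.5176 -0.1238]
 [-0.0514  7.3868 -0.3432]
 [ 2.0804  7.6572 -0.5253]] [ 0.8924  7.6584 -0.409 ] [-1.2021  0.0715  0.    ]
[ 7.0816  0.6661 -0.311 ]
```

Call:
{"method": "servo_tool", "body": {
  "increments": "0 0 0 0 -0.06 0 2.2; 0 0 0 0 -0.12 0 2.2; 0 0 0 0 -0.18 0 2.2; 0 0 0 0 -0.22 0 2.2; 0 0 0 0 -0.22 0 2.2; 0 0 0 0 -0.22 0 2.2; 0 0 0 0 -0.22 0 2.2"
}}

```text
time: 8.85
eef_pos: [0.4501, -0.0576, 0.1969]
tcp_rot: [0.998, 0.067, 0.0, 0.004]
contact_force: [3.0, -12.4, -0.7]
opening: 0.256
```

```bash
python3 f.py
```

```text
8.85 [ 0.4501 -0.0576  0.1969] 0.2563973310124163 [ 0.0073 -0.0001 -0.015 ]
[[ 1.2703 12.6537  0.8009]
 [ 0.4653 12.9502  0.6797]
 [-0.2913 12.4789  0.7829]
 [ 0.0937 12.7752  0.9451]
 [ 0.4054 12.765   1.0652]] [ 0.3887 12.7246  0.8548] [-1.9719 -0.0088  0.0743]
[ 7.0803  0.7387 -0.2997]
```

Call:
{"method": "servo_tool", "body": {
  "increments": "0 0 0 0 0.25 0 2.2; 0 0 0 0 0.5 0 2.2; 0 0 0 0 0.75 0 2.2; 0 0 0 0 0.95 0 2.2; 0 0 0 0 0.95 0 3; 0 0 0 0 0.95 0 4; 0 0 0 0 0.95 0 4; 0 0 0 0 0.95 -1 4; 0 0 0 0 0.95 -3 4; 0 0 0 0 0.95 -5 4"
}}

```text
time: 9.88
eef_pos: [0.4505, -0.0639, 0.2472]
tcp_rot: [0.998, 0.067, -0.001, -0.001]
contact_force: [-0.6, 0.3, -0.7]
opening: 0.467
```

```bash
python3 f.py
python3 - <<'E'
from h import *
from plant import ctrl
d={}
for n in ["wrist","top"]:
    i=ctrl.camera_info(n);p,z=ctrl.read_camera(n);d[n]=(p,z,i)
pickle.dump(d,open("d6.pkl","wb"))
crop(d["wrist"][0],0,0,560,420,1.4,"pics/w6.png")
E
```

```text
9.8833 [ 0.4505 -0.0639  0.2472] 0.4669688360037473 [-0.0013  0.0018 -0.015 ]
[[-0.5239 -0.4016  0.6811]
 [ 0.8946 -0.1691 -2.948 ]
 [ 0.2378  1.5217 -0.9302]
 [-0.0949 -0.2865  1.3342]
 [ 0.8639  0.9737  0.3252]] [ 0.2755  0.3276 -0.3075] [0.0042 0.0034 0.0283]
[7.0633 0.0642 4.7468]
```

View pics/w6.png

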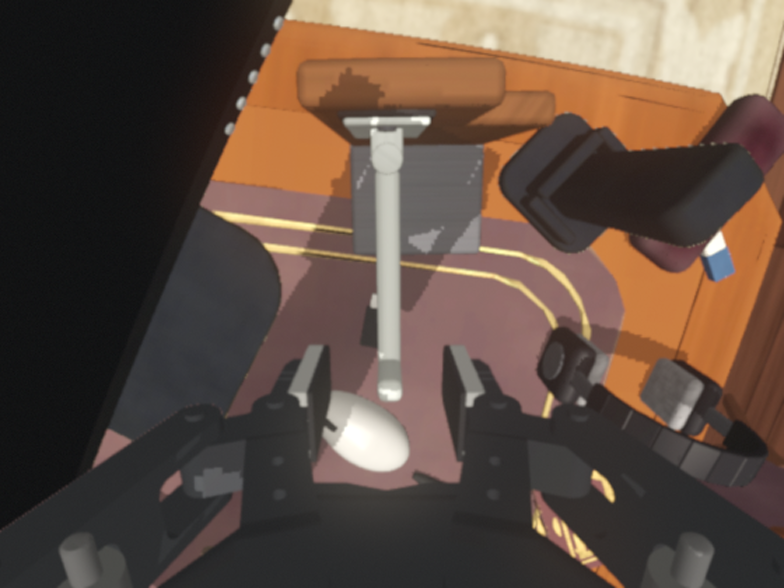

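Run:
```python
from h import *
np.set_printoptions(precision=4,suppress=True)
d=pickle.load(open("d6.pkl","rb"));D=d["wrist"]
P=lambda X,Y,h:px2w(D,X/1.4-.15,Y/1.4-.15,h=h)
print("tip",P(389,383,.222),"pivot",P(387,155,.2),"arm",P(387,200,.2),P(388,330,.2))
a,b=P(387,200,.2),P(388,330,.2);print(np.arctan2(a[1]-b[1],a[0]-b[0]))
print("foot",P(353,253,.012),P(480,250,.012),P(484,150,.012))
for k in ["d0","d6"]:
  d=pickle.load(open(k+".pkl","rb"));C=cloud(d["top"])
  hp=C[240:290,355:440].reshape(-1,3)
  b=hp[(hp[:,2]>.125)&(hp[:,2]<.17)&(hp[:,1]<-.2)];
  print(k,len(b),b.mean(0),b[:,2].max());
  if len(b)>20:
    r=cv2.minAreaRect((b[:,:2]*1000).astype(np.float32));print(r)
    w=np.cov(b[:,:2].T);e,v=np.linalg.eigh(w);print(v[:,1],np.arctan2(-v[0,1]*np.sign(v[1,1]),abs(v[1,1])))
  b=hp[(hp[:,2]>.03)&(hp[:,2]<.17)&(hp[:,1]<-.2)];print(cv2.minAreaRect((b[:,:2]*1000).astype(np.float32)) if len(b) else 0)
crop(d["top"][0],280,160,450,290,4.6,"pics/t6.png")
```

```text
tip [ 0.4391 -0.0672  0.222 ] pivot [ 0.5253 -0.0547  0.2   ] arm [ 0.5081 -0.0571  0.2   ] [ 0.4531 -0.065   0.2   ]
0.1427591726681449
foot [ 0.449  -0.0362  0.012 ] [ 0.4662 -0.1437  0.012 ] [ 0.5476 -0.1316  0.012 ]
d0 474 [ 0.3713 -0.2878  0.148 ] 0.162353855019696
((370.93707275390625, -292.20318603515625), (118.22181701660156, 25.33465003967285), 81.56233215332031)
[0.1558 0.9878] -0.15642259010967713
((370.86199951171875, -291.42877197265625), (146.06903076171875, 55.099971771240234), 81.0647201538086)
d6 470 [ 0.3713 -0.2882  0.1481] 0.16310327243688225
((371.63958740234375, -291.6205749511719), (117.87248229980469, 25.42817497253418), 81.44773864746094)
[0.1561 0.9877] -0.15669193814867372
((370.7221374511719, -291.5408935546875), (146.7649688720703, 54.936527252197266), 80.8935546875)
```

View pics/t6.png

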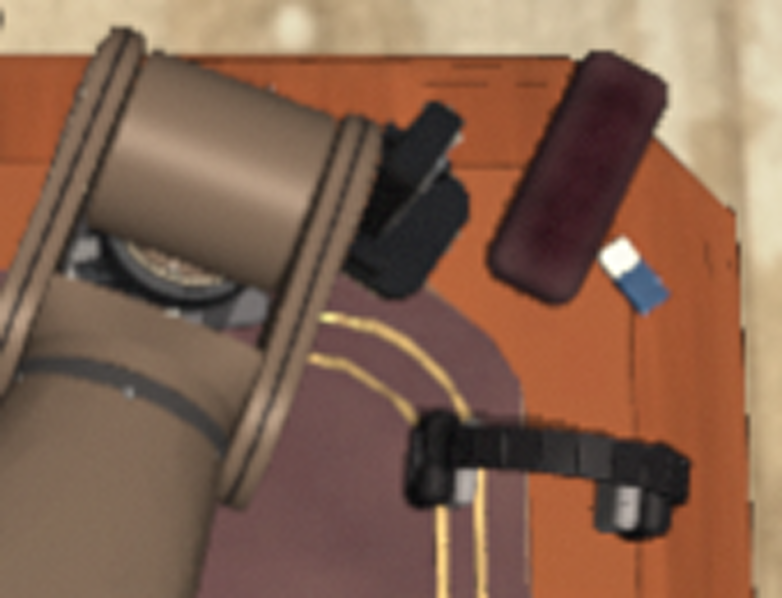

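```bash
sed -i 's/^PSI=.*/PSI=0.145;O=np.array([.511,-.082])/' h.py
cat > g.py <<'E'
import sys
from h import *
from plant import ctrl
np.set_printoptions(precision=4,suppress=True)
s=ctrl.get_state();x,y,z,ph=map(float,sys.argv[1:5]);print(s["time"],s["eef_pos"],s["opening"],s["contact_force"]);print(goal(s,[x,y,z],ph))
E
python3 g.py .3668 -.3182 .29 1.417
```

```text
10.1833 [ 0.4504 -0.064   0.2458] 0.4696429544004547 [ 0.1561  0.5961 -1.0156]
(array([-0.0018,  0.0007, -1.2821]), array([-11.7134,  24.0556,  -4.4244]))
```

Call:
{"method": "servo_tool", "body": {
  "increments": "0 0 0 0 0 -2 5; 0 0 -0.1 -0.3 0.7 -4.4 6; 0 0 -0.22 -1.7 3.7 -4.4 6; 0 0 -0.34 -3.2 6.7 -4.4 6; 0 0 -0.46 -4.7 9.7 -4.4 6; 0 0 -0.58 -6.1 12.5 -4.4 6; 0 0 -0.7 -7.4 15.2 -4.4 6; 0 0 -0.82 -8.6 17.7 -4.4 6; 0 0 -0.94 -9.7 20 -4.4 6; 0 0 -1.06 -10.7 22 -4.4 6"
}}

```text
time: 11.02
eef_pos: [0.3734, -0.2979, 0.2892]
tcp_rot: [0.831, 0.556, -0.0, -0.001]
contact_force: [-0.5, -0.0, 0.1]
opening: 0.699
```

```bash
python3 g.py .3668 -.3182 .27 1.417
```

```text
11.0167 [ 0.3734 -0.2979  0.2892] 0.6994642205586911 [-0.5006 -0.0181  0.065 ]
(array([-0.0023, -0.0015, -0.2373]), array([-2.1283,  0.1725,  1.9162]))
```

Call:
{"method": "servo_tool", "body": {
  "increments": "0 0 -0.1 -1 0.1 1 6; 0 0 -0.2 -2 0.2 1.5 6; 0 0 -0.237 -2.1 0.17 1.9 6; 0 0 -0.237 -2.1 0.17 1.9 6; 0 0 -0.237 -2.1 0.17 1.9 6"
}}

```text
time: 11.43
eef_pos: [0.3676, -0.3163, 0.2704]
tcp_rot: [0.762, 0.648, 0.0, -0.002]
contact_force: [0.1, -0.1, 0.1]
opening: 0.701
```

```bash
python3 g.py .3668 -.3182 .145 1.417
python3 - <<'E'
from h import *
from plant import ctrl
d={}
for n in ["wrist"]:
    i=ctrl.camera_info(n);p,z=ctrl.read_camera(n);d[n]=(p,z,i)
pickle.dump(d,open("d7.pkl","wb"))
crop(d["wrist"][0],0,0,560,420,1.4,"pics/w7.png")
c,s=np.cos(-.154),np.sin(-.154)
for q in [(0,0,.157),(12,0,.157),(-12,0,.157),(12,-27,.151),(-12,-27,.151),(12,27,.151),(-12,27,.151)]:
    x,y=q[0]/1e3,q[1]/1e3;print(q,w2px(i,[.371+c*x-s*y,-.2915+s*x+c*y,q[2]])*1.4)
E
```

```text
11.4333 [ 0.3676 -0.3163  0.2704] 0.7008560670241106 [ 0.1472 -0.0729  0.1422]
(array([-0.0021, -0.0022, -0.0068]), array([-0.23  , -0.0216, 12.536 ]))
(0, 0, 0.157) [[385.13057715 250.36452484]]
(12, 0, 0.157) [[406.24029701 250.22169739]]
(-12, 0, 0.157) [[364.02689362 250.52006709]]
(12, -27, 0.151) [[405.56298187 293.11613443]]
(-12, -27, 0.151) [[365.44815604 293.38846062]]
(12, 27, 0.151) [[405.97328582 201.31434458]]
(-12, 27, 0.151) [[363.61252021 201.62723616]]
```

View pics/w7.png

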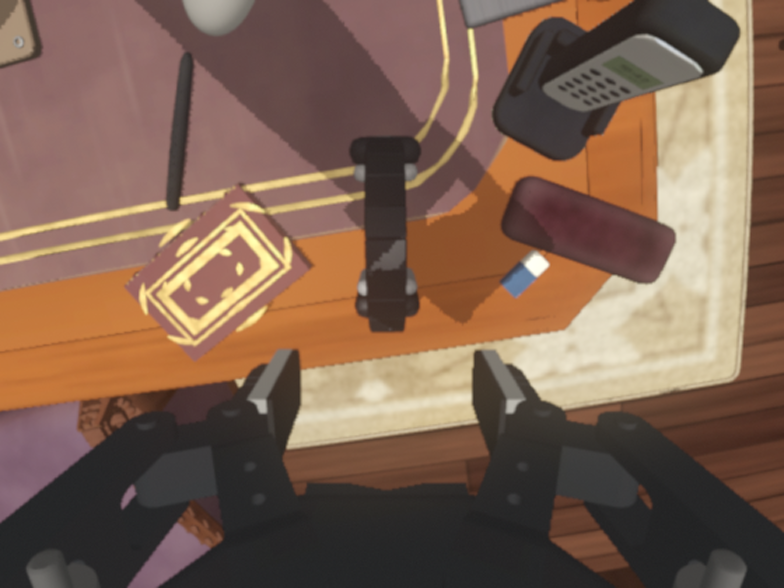

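Call:
{"method": "servo_tool", "body": {
  "increments": "0 0 0 -0.2 0 2.5 6; 0 0 0 -0.2 0 5.5 6; 0 0 0 -0.2 0 8.5 6; 0 0 0 -0.2 0 11 6; 0 0 0 -0.2 0 12.2 6; 0 0 0 -0.2 0 12.7 6; 0 0 0 -0.2 0 12.7 5",
  "grip_force": 35
}}

```text
time: 12.07
eef_pos: [0.3677, -0.3183, 0.1443]
tcp_rot: [0.761, 0.649, 0.0, -0.001]
contact_force: [0.2, -0.7, 0.9]
opening: 0.589
```

```bash
python3 g.py .3668 -.3182 .143 1.417
python3 - <<'E'
from h import *
from plant import ctrl
for n in ["wrist","scene"]:
    p,z=ctrl.read_camera(n)
    if n=="wrist":crop(p,0,0,560,420,1.4,"pics/w8.png")
    else:crop(p,330,130,560,300,3.4,"pics/s8.png")
E
```

```text
12.0667 [ 0.3677 -0.3183  0.1443] 0.5894200414683735 [ 0.2371 -0.7243  0.8689]
(array([-0.0011, -0.0011, -0.0052]), array([-0.0068, -0.0891,  0.1286]))
```

View pics/w8.png

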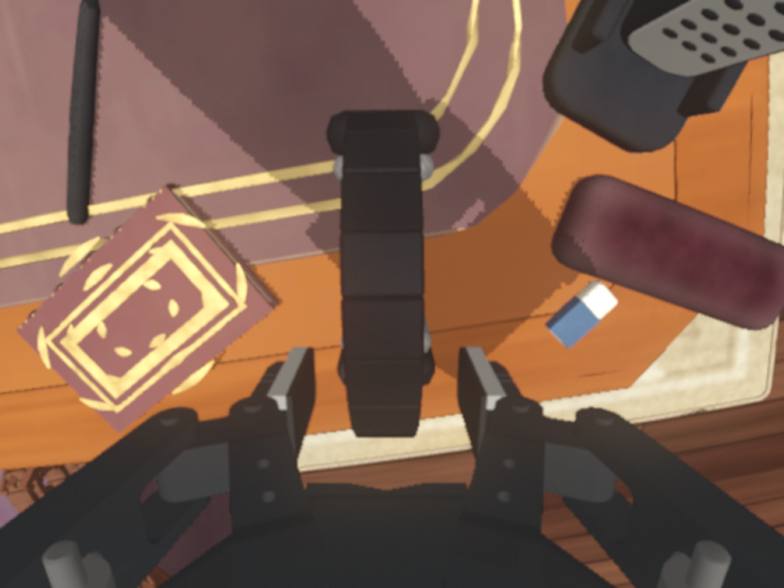

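Call:
{"method": "servo_tool", "body": {
  "increments": "0 0 0 0 0 0.1 3.5; 0 0 0 0 0 0.1 2.6; 0 0 0 0 0 0.1 2; 0 0 0 0 0 0.1 1.5; 0 0 0 0 0 0.1 1.5; 0 0 0 0 0 0.1 1.5",
  "grip_force": 35
}}

```text
time: 12.67
eef_pos: [0.3683, -0.3196, 0.1454]
tcp_rot: [0.761, 0.649, -0.0, 0.001]
contact_force: [-0.1, -0.1, 6.2]
opening: 0.273
```

Call:
{"method": "servo_tool", "body": {
  "increments": "0 0 0 0 0 -0.5 1.5; 0 0 0 0 0 -1.5 1.5; 0 0 0 0 0 -3 1.5; 0 0 0 0 0 -4 1.5; 0 0 0 0 0 -4 1.5; 0 0 0 0 0 -4 1.5"
}}

```text
time: 13.17
eef_pos: [0.3679, -0.319, 0.1845]
tcp_rot: [0.761, 0.649, -0.0, 0.001]
contact_force: [0.4, 0.2, -2.8]
opening: 0.273
```

```bash
python3 f.py
python3 - <<'E'
from h import *
from plant import ctrl
for n in ["wrist","scene"]:
    p,z=ctrl.read_camera(n)
    if n=="wrist":crop(p,0,0,560,420,1.4,"pics/w9.png")
    else:crop(p,330,130,560,300,3.4,"pics/s9.png")
E
```

```text
13.1667 [ 0.3679 -0.319   0.1845] 0.272671025284477 [0.0017 0.0002 1.2667]
[[ 0.2796  0.3305  2.7795]
 [-1.2092  0.092   3.3897]
 [-0.8481 -0.1748  2.695 ]
 [ 0.126   0.2474  2.2387]
 [-0.8266 -0.2155  2.8998]] [-0.4957  0.0559  2.8005] [ 0.0072 -0.0495  0.0084]
[28.4252 11.1841 -1.7414]
```

View pics/w9.png

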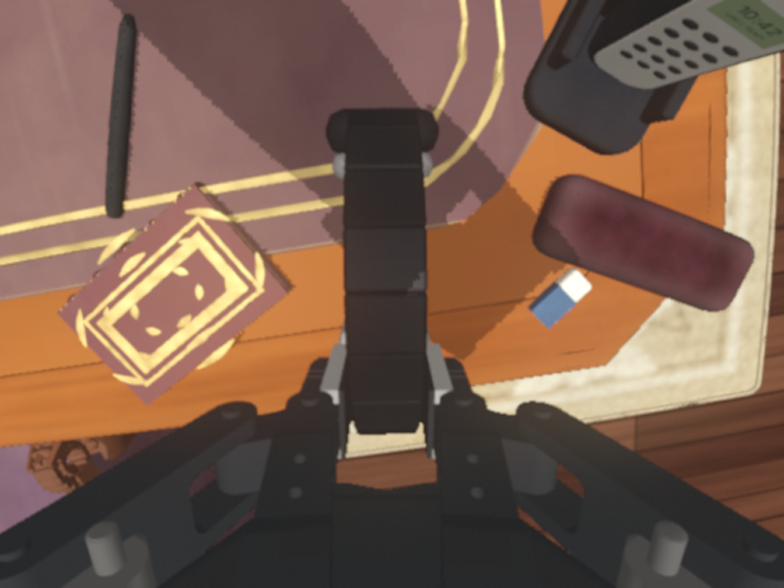

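View pics/s9.png

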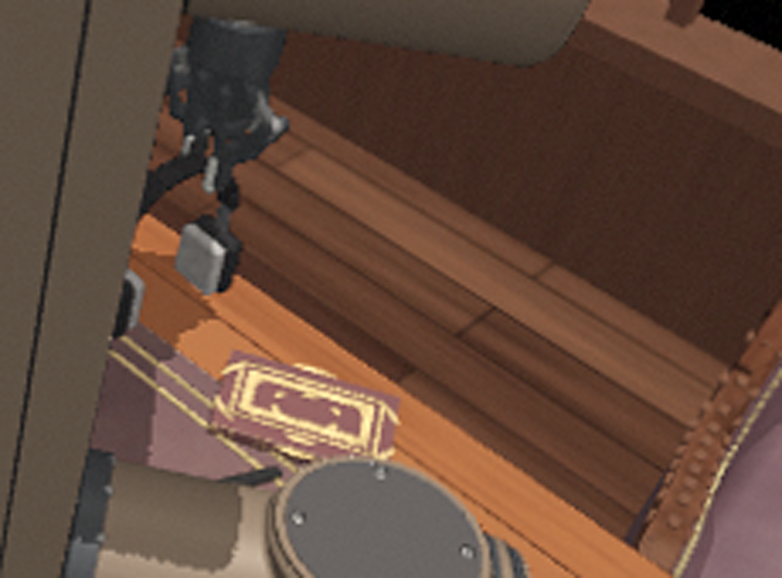

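```bash
python3 g.py .4739 -.0882 .395 1.716;python3 g.py .3679 -.319 .395 1.417
```

```text
13.4667 [ 0.3674 -0.3184  0.183 ] 0.27083330842998893 [-0.6583  0.3012 -2.6856]
(array([-0.0009, -0.0013, -0.3044]), array([ 24.4358,   6.8406, -21.1811]))
13.4667 [ 0.3674 -0.3184  0.183 ] 0.27083330842998893 [-0.6583  0.3012 -2.6856]
(array([-0.0011, -0.0011, -0.0054]), array([ -0.0327,   0.0333, -21.2005]))
```

Call:
{"method": "servo_tool", "body": {
  "increments": "0 0 0 0 0 -2 1.5; 0 0 0 0 0 -4.5 1.5; 0 0 0 0 0 -7.5 1.5; 0 0 0 0 0 -10.5 1.5; 0 0 0 0 0 -13.5 1.5; 0 0 0 0 0 -16.5 1.5; 0 0 0 0 0 -19 1.5; 0 0 0 0 0 -20.5 1.5; 0 0 0 0 0 -21 1.5; 0 0 0 0 0 -21 1.5"
}}

```text
time: 14.3
eef_pos: [0.368, -0.3191, 0.395]
tcp_rot: [0.761, 0.649, -0.0, 0.001]
contact_force: [-0.0, 0.3, -3.1]
opening: 0.27
```

```bash
python3 g.py .4739 -.0882 .395 1.716
```

```text
14.3 [ 0.368  -0.3191  0.395 ] 0.2699391108589595 [-0.0043  0.2921 -3.1221]
(array([ 0.0015,  0.0019, -0.3043]), array([24.4723,  6.8004, -0.0282]))
```

Call:
{"method": "servo_tool", "body": {
  "increments": "0 0 -0.02 1.2 0.35 0 1.5; 0 0 -0.05 3.5 1 0 1.5; 0 0 -0.08 6.2 1.7 0 1.5; 0 0 -0.12 9.2 2.55 0 1.5; 0 0 -0.16 12.2 3.4 0 1.5; 0 0 -0.2 15.2 4.2 0 1.5; 0 0 -0.24 18.2 5.05 0 1.5; 0 0 -0.28 21 5.85 0 1.5; 0 0 -0.3 23.3 6.5 0 1.5; 0 0 -0.304 24.4 6.8 0 1.5"
}}

```text
time: 15.13
eef_pos: [0.4735, -0.085, 0.3912]
tcp_rot: [0.652, 0.758, 0.0, -0.003]
contact_force: [-0.6, -0.5, -2.7]
opening: 0.276
```

Call:
{"method": "servo_tool", "body": {
  "increments": "0 0 0 0 0 0 1.5; 0 0 0 0 0 0 1.5; 0 0 0 0 0 0 1.5"
}}

```text
time: 15.38
eef_pos: [0.4731, -0.0891, 0.3929]
tcp_rot: [0.654, 0.756, -0.001, -0.001]
contact_force: [-0.1, -0.3, -2.3]
opening: 0.276
```

```bash
python3 g.py .4739 -.0882 .395 1.716
python3 - <<'E'
from h import *
from plant import ctrl
d={}
for n in ["wrist","scene","top"]:
    i=ctrl.camera_info(n);p,z=ctrl.read_camera(n);d[n]=(p,z,i)
pickle.dump(d,open("d10.pkl","wb"))
crop(d["wrist"][0],0,0,560,420,1.4,"pics/w10.png")
crop(d["scene"][0],200,80,400,230,4,"pics/s10.png")
crop(d["top"][0],240,130,400,250,4.6,"pics/t10.png")
E
```

```text
15.3833 [ 0.4731 -0.0891  0.3929] 0.27618319151126897 [-0.136  -0.2947 -2.2968]
(array([-0.0019, -0.0002, -0.001 ]), array([ 0.0817,  0.0964, -0.214 ]))
```

View pics/w10.png

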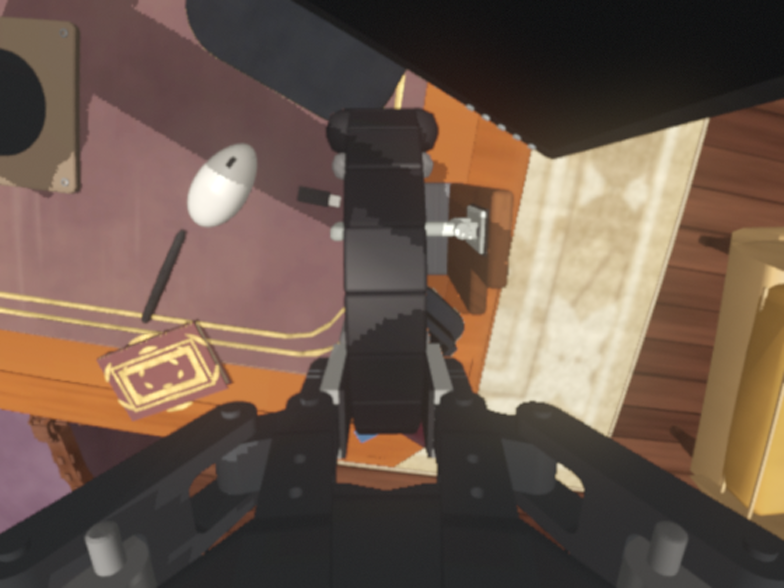

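View pics/s10.png

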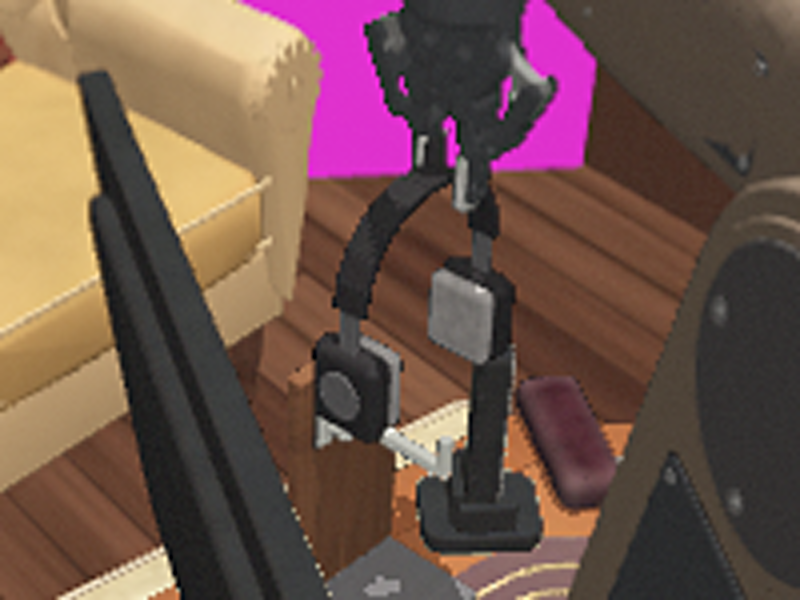

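View pics/t10.png

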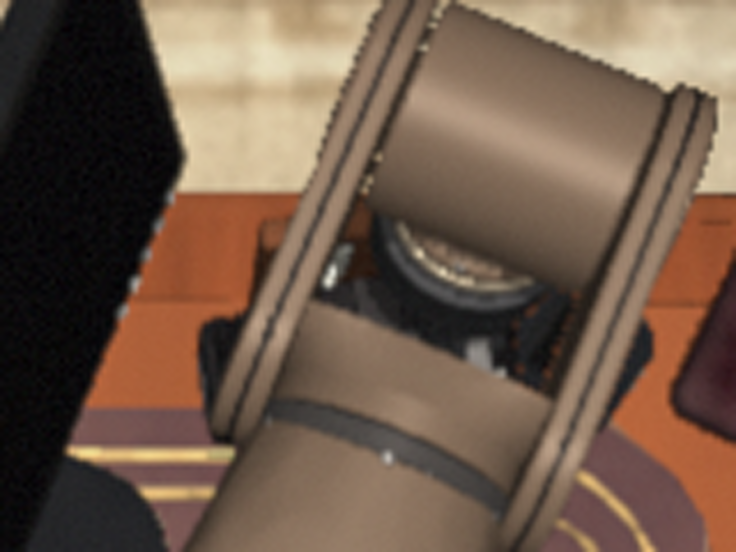

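Run:
```python
from h import *
from plant import ctrl
np.set_printoptions(precision=4,suppress=True)
d=pickle.load(open("d10.pkl","rb"));D=d["wrist"]
P=lambda X,Y,h:px2w(D,X/1.4-.15,Y/1.4-.15,h=h)
print("tip",P(338,231,.222),"arm",P(440,229.5,.2),"pivot",P(465,229,.2))
a,b=P(338,231,.222),P(440,229.5,.2);print(np.arctan2(b[1]-a[1],b[0]-a[0]))
s=ctrl.get_state();print("seat",s["eef_pos"]+Ro.from_quat(s["tcp_rot"]).apply([.0282,0,-.0046]))
```

```text
tip [ 0.4357 -0.0659  0.222 ] arm [ 0.5089 -0.0571  0.2   ] pivot [ 0.5273 -0.054   0.2   ]
0.11954708606642649
seat [ 0.4692 -0.0617  0.3982]
```

Call:
{"method": "servo_tool", "body": {
  "increments": "0 0 0 0 0.2 2 1.5; 0 0 0 0 0.2 4.5 1.5; 0 0 0 0 0.2 7 1.5; 0 0 0 0 0.2 9.5 1.5; 0 0 0 0 0.2 12 1.5; 0 0 0 0 0.2 14 1.5; 0 0 0 0 0.2 15.5 1.5; 0 0 0 0 0.2 16.3 1.5; 0 0 0 0 0.2 16.5 1.5; 0 0 0 0 0.2 16.5 1.5"
}}

```text
time: 16.37
eef_pos: [0.4754, -0.0888, 0.2288]
tcp_rot: [0.654, 0.756, -0.0, -0.0]
contact_force: [0.2, -0.1, -2.6]
opening: 0.271
```

```bash
python3 f.py
python3 - <<'E'
from h import *
from plant import ctrl
np.set_printoptions(precision=4,suppress=True)
d={}
s=ctrl.get_state();print("seat",s["eef_pos"]+Ro.from_quat(s["tcp_rot"]).apply([.0282,0,-.0046]))
for n in ["wrist","scene"]:
    i=ctrl.camera_info(n);p,z=ctrl.read_camera(n);d[n]=(p,z,i)
crop(d["wrist"][0],0,0,560,420,1.4,"pics/w11.png")
crop(d["scene"][0],200,80,400,230,4,"pics/s11.png")
E
```

```text
16.3667 [ 0.4754 -0.0888  0.2288] 0.27082609050105116 [-0.0005  0.0002  1.5698]
[[-0.1279  0.2276  2.607 ]
 [ 0.1289  0.7667  2.0737]
 [-0.2767  0.3275  2.7357]
 [-0.0246  0.2059  2.5148]
 [ 0.2296  0.0834  1.8193]] [-0.0141  0.3222  2.3501] [-0.0131 -0.0555  0.0082]
[2.6478 5.0788 3.0408]
seat [ 0.4722 -0.0608  0.235 ]
```

View pics/w11.png

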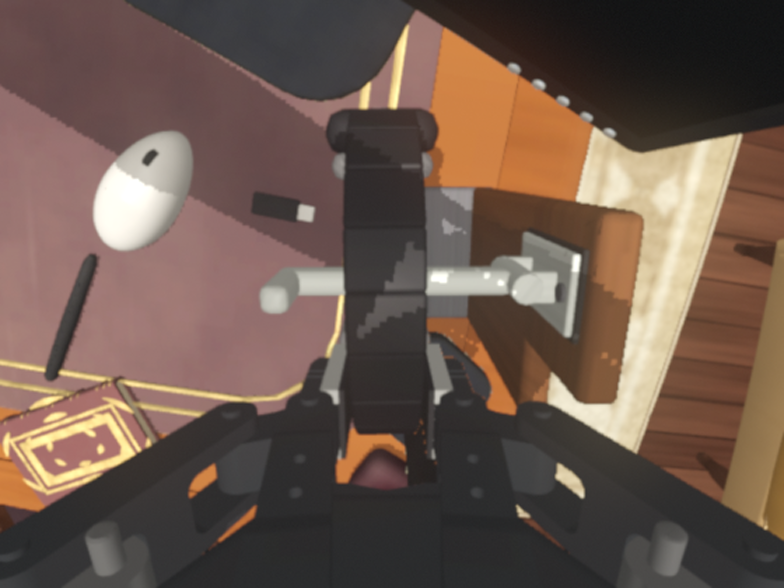

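View pics/s11.png

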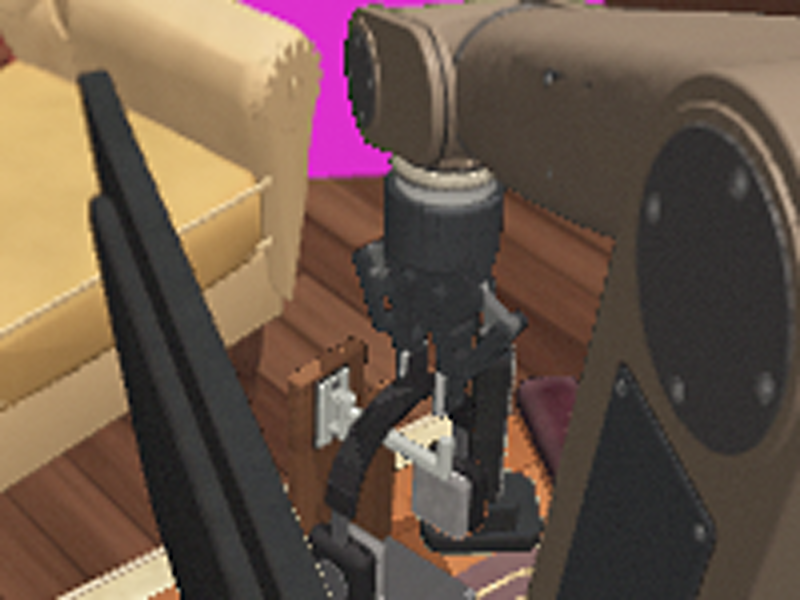

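Call:
{"method": "servo_tool", "body": {
  "increments": "0 0 0 0 0 0.8 1.5; 0 0 0 0 0 1.6 1.5; 0 0 0 0 0 2.2 1.5; 0 0 0 0 0 2.6 1.5; 0 0 0 0 0 2.9 1.5; 0 0 0 0 0 2.9 1.5"
}}

```text
time: 17.17
eef_pos: [0.4749, -0.0881, 0.1985]
tcp_rot: [0.654, 0.756, -0.0, -0.001]
contact_force: [-0.2, 0.7, -2.1]
opening: 0.272
```

```bash
python3 f.py
```

```text
17.1667 [ 0.4749 -0.0881  0.1985] 0.2718125824710481 [-0.0024  0.0006  1.5707]
[[ 0.7497 -0.0486  2.1406]
 [-0.5412  0.297   1.4936]
 [-0.0544  0.1982  3.3656]
 [ 0.2854 -0.6688  1.9297]
 [-0.9508 -0.016   2.6867]] [-0.1022 -0.0477  2.3232] [ 0.0098 -0.056  -0.0103]
[2.6037 5.1255 0.0139]
```

Call:
{"method": "servo_tool", "body": {
  "increments": "0 0 0 0 0 0.1 1.5; 0 0 0 0 0 0.2 1.5; 0 0 0 0 0 0.2 1.5; 0 0 0 0 0 0.2 1.5"
}}

```text
time: 17.7
eef_pos: [0.4755, -0.0883, 0.1978]
tcp_rot: [0.654, 0.756, -0.0, -0.0]
contact_force: [0.9, -0.7, -2.1]
opening: 0.267
```

```bash
python3 f.py|tail -2
```

```text
[ 0.399   0.1603  3.262 ]] [0.0343 0.0652 2.7474] [-0.0104 -0.0678 -0.0314]
[ 2.5918  5.1477 -0.2105]
```

Call:
{"method": "servo_tool", "body": {
  "increments": "0 0 0 0 0 0.05 1.5; 0 0 0 0 0 0.1 1.5; 0 0 0 0 0 0.1 1.5; 0 0 0 0 0 0.1 1.5"
}}

```text
time: 18.23
eef_pos: [0.4754, -0.0883, 0.1967]
tcp_rot: [0.654, 0.756, -0.0, -0.0]
contact_force: [-0.5, -0.1, -2.0]
opening: 0.271
```

```bash
python3 f.py|tail -2
```

```text
[-1.5415 -0.4079  1.8821]] [-0.3647 -0.128   2.1044] [-0.0025 -0.0589  0.0109]
[ 2.5905  5.1499 -0.3185]
```

Call:
{"method": "servo_tool", "body": {
  "increments": "0 0 0 0 0 0.05 1.5; 0 0 0 0 0 0.1 1.5; 0 0 0 0 0 0.1 1.5; 0 0 0 0 0 0.1 1.5"
}}

```text
time: 18.77
eef_pos: [0.4755, -0.0883, 0.1957]
tcp_rot: [0.654, 0.756, -0.0, -0.0]
contact_force: [-0.6, 0.1, -2.8]
opening: 0.27
```

```bash
python3 f.py|tail -2
```

```text
[-0.6141  0.2983  2.7553]] [-0.0709 -0.0668  2.718 ] [-0.0044 -0.0446  0.0316]
[ 2.5889  5.1516 -0.418 ]
```

Call:
{"method": "servo_tool", "body": {
  "increments": "0 0 0 0 0 0.05 1.5; 0 0 0 0 0 0.1 1.5; 0 0 0 0 0 0.1 1.5; 0 0 0 0 0 0.1 1.5"
}}

```text
time: 19.3
eef_pos: [0.4757, -0.0883, 0.1952]
tcp_rot: [0.654, 0.756, 0.0, 0.0]
contact_force: [-0.9, 0.4, -0.2]
opening: 0.272
```

```bash
python3 f.py|tail -2
```

```text
[ 0.3894 -0.7741 -0.2478]] [ 0.4035 -0.7341 -0.2109] [ 0.097   0.0521 -0.0134]
[ 2.5962  5.1399 -0.4854]
```

Run:
```python
from h import *
from plant import ctrl
for n in ["wrist"]:
    p,z=ctrl.read_camera(n)
    crop(p,0,0,560,420,1.4,"pics/w12.png")
```

```text
(no output)
```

View pics/w12.png

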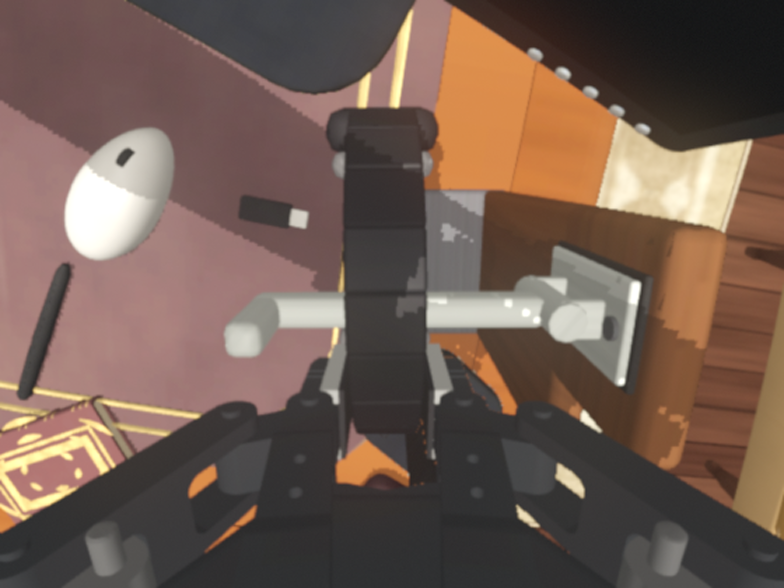

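Run:
```python
from h import *
from plant import ctrl
s=ctrl.get_state();i=ctrl.camera_info("wrist");R=Ro.from_quat(s["tcp_rot"])
P=s["eef_pos"]+R.apply([.0282,0,0]);P[2]=.2;print(P,w2px(i,P)*1.4)
for k in(-5,5):
    Q=P+R.apply([k/1e3,0,0]);print(k,w2px(i,Q)*1.4)
```

```text
[ 0.47156325 -0.06044814  0.2       ] [[386.29544867 308.22977269]]
-5 [[386.30068735 323.8515003 ]]
5 [[386.29002386 292.27331271]]
```

Call:
{"method": "servo_tool", "body": {
  "increments": "0 0 0 0 0 0 2.4; 0 0 0 0 0 0 2.7; 0 0 0 0 0 0 3; 0 0 0 0 0 0 3.4; 0 0 0 0 0 0 3.8; 0 0 0 0 0 0 4.2; 0 0 0 0 0 0 4.2; 0 0 0 0 0 0 4.2",
  "grip_force": 20
}}

```text
time: 20.22
eef_pos: [0.4755, -0.0883, 0.1948]
tcp_rot: [0.654, 0.756, 0.0, 0.0]
contact_force: [-0.3, 0.4, -0.6]
opening: 0.493
```

```bash
python3 f.py|tail -2
python3 - <<'E'
from h import *
from plant import ctrl
for n in ["wrist"]:
    p,z=ctrl.read_camera(n)
    crop(p,0,0,560,420,1.4,"pics/w13.png")
E
```

```text
[ 0.3943 -0.1863 -0.0581]] [ 0.0221 -0.311   0.2976] [-0.0109  0.0019 -0.0117]
[ 2.5902  5.1513 -0.5191]
```

View pics/w13.png

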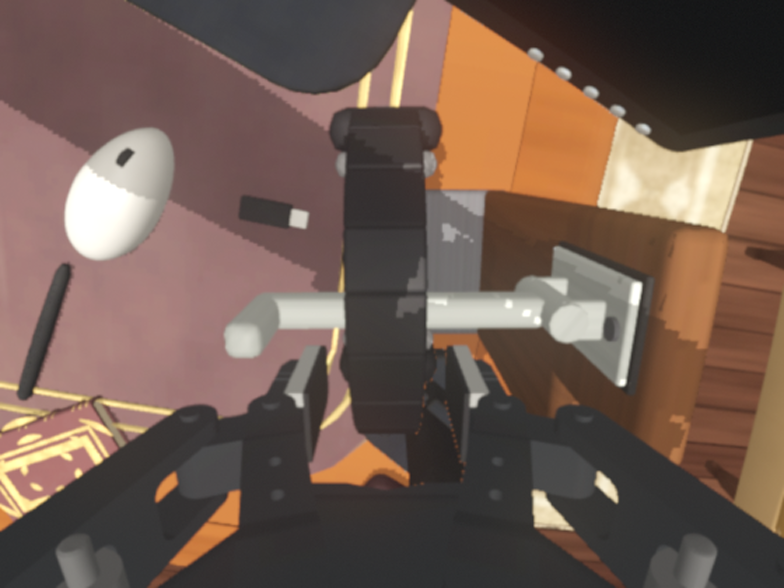

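Call:
{"method": "servo_tool", "body": {
  "increments": "0 0 0 0 0 -1 4.2; 0 0 0 0 0 -2.5 4.2; 0 0 0 0 0 -4.5 4.2; 0 0 0 0 0 -7 4.2; 0 0 0 0 0 -10 4.2; 0 0 0 0 0 -13 4.2; 0 0 0 -2 0 -15 4.2; 0 0 0 -5 0 -16 4.2; 0 0 0 -8.5 0 -16 4.2; 0 0 0 -12 0 -16 4.2"
}}

```text
time: 21.3
eef_pos: [0.4934, -0.2082, 0.3577]
tcp_rot: [0.654, 0.757, 0.0, 0.002]
contact_force: [0.1, -0.1, -0.5]
opening: 0.495
```

Call:
{"method": "servo_tool", "body": {
  "increments": "0 0 0 -3.5 0 0 4.2; 0 0 0 -7 0 0 4.2; 0 0 0 -10.5 0 0 4.2; 0 0 0 -14 0 0 4.2; 0 0 0 -17 0 0 4.2; 0 0 0 -20 0 0 4.2; 0 0 0 -22 0 0 4.2; 0 0 0 -23 0 0 4.2; 0 0 0 -23 0 0 4.2; 0 0 0 -23 0 0 4.2"
}}

```text
time: 22.13
eef_pos: [0.526, -0.4342, 0.3549]
tcp_rot: [0.654, 0.756, 0.0, -0.0]
contact_force: [-0.4, 0.3, -0.1]
opening: 0.495
```

Run:
```python
from h import *
from plant import ctrl
np.set_printoptions(precision=4,suppress=True)
s=ctrl.get_state();print(s["time"],s["eef_pos"],s["contact_force"])
d={}
for n in ["scene","top"]:
    i=ctrl.camera_info(n);p,z=ctrl.read_camera(n);d[n]=(p,z,i)
pickle.dump(d,open("d14.pkl","wb"))
crop(d["scene"][0],200,100,400,250,4,"pics/s14.png")
crop(d["top"][0],260,150,450,290,4.2,"pics/t14.png")
```

```text
22.1333 [ 0.526  -0.4342  0.3549] [-0.3902  0.2537 -0.0574]
```

View pics/s14.png

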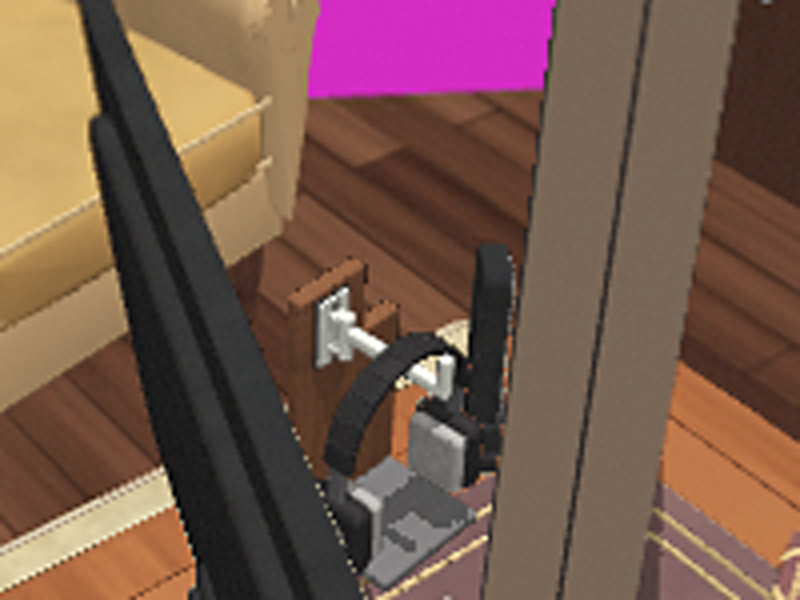

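View pics/t14.png

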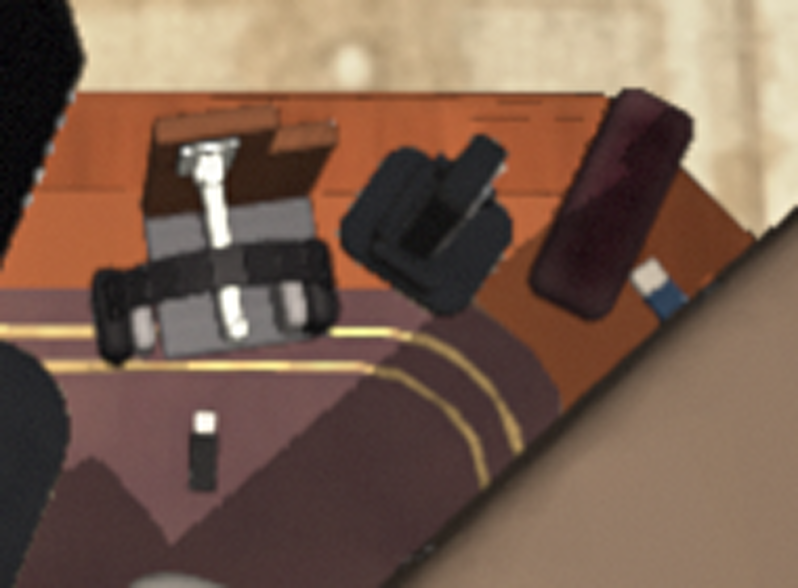

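Call:
{"method": "servo_tool", "body": {
  "increments": "0 0 0 0 0 0 4.2; 0 0 0 0 0 0 4.2; 0 0 0 0 0 0 4.2; 0 0 0 0 0 0 4.2; 0 0 0 0 0 0 4.2; 0 0 0 0 0 0 4.2"
}}

```text
time: 22.73
eef_pos: [0.5261, -0.4345, 0.3549]
tcp_rot: [0.654, 0.756, -0.0, 0.0]
contact_force: [0.5, 0.7, 0.3]
opening: 0.487
```

Run:
```python
from h import *
from plant import ctrl
np.set_printoptions(precision=4,suppress=True)
d=pickle.load(open("d14.pkl","rb"));p,z=ctrl.read_camera("top")
a=d["top"][0][170:245,275:345].astype(int);b=p[170:245,275:345].astype(int);print("diff",abs(a-b).mean(),abs(a-b).max())
C=cloud((p,z,d["top"][2]));q=C[200:245,278:345].reshape(-1,3);q=q[(q[:,2]>.19)&(q[:,2]<.22)];print(len(q),q.mean(0),q[:,2].max())
d0=pickle.load(open("d0.pkl","rb"))["top"][0]
for nm,(x0,y0,x1,y1) in dict(stick=(302,245,316,270),case=(385,168,430,228)).items():
    print(nm,abs(d0[y0:y1,x0:x1].astype(int)-p[y0:y1,x0:x1]).mean())
print(ctrl.sign_off())
```

```text
diff 1.2825396825396826 28
485 [ 0.4693 -0.0629  0.2016] 0.2193826369068625
stick 1.7133333333333334
case 17.260123456790122
the job is handed in; nothing more can be done
None
```

The hook is out against its stop, and the headphones hang on it by their headband, between the panel and the upturned tip. I handed the job in at about 22.8 s; no verdict is reported, so success rests on my own checks.

- **Hook:** I swung it out with one finger and pressed it against the stop. The force averaged about 12.7 N (about 12.4 N after subtracting the free-air offset) at about 71 mm from the pivot. That is roughly 0.9 N m, inside the 0.6 to 1.3 N m window.
- **Hanging:** I lowered the headphones in 1 mm steps until the measured load fell from about 2.5 N to about 0, so the hook was carrying them. Then I opened the gripper and withdrew without measurable contact.
- **Last checks:** The last pictures show the band level, and nothing moved between views 0.6 s apart. The band's measured position was about 2 mm from the saddle point I had worked out.
- **Other things on the desk:** The memory stick's picture patch was unchanged. The glasses case patch did differ in brightness (mean 17), which I put down to the arm's shadow, because its outline is in the same place. The eraser looks unmoved but was partly hidden by the arm in the last view, and I only compared it by eye.
- **Calibration mismatch:** The wrist and top cameras disagreed by about 2 to 5 mm on the stand's x position. I aimed between the two, well inside the room available.

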